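# Sort guide pins by feel and nest them all the same way round

## Task

The two loose guide pins on the mat have one chamfered and one square end. One pin at a time, gently push an end of it into the slanted bore of the gauge bush until it stops (a square end stops at the step, a chamfered end goes 8 mm deeper), so that you know by feel which end is which, then lay that pin down in a free nest of the blue tray with its chamfered end in the slotted stop, fully down like the pin already there. Do not drop pins, leave the racked pin, the tin, the loupe and the red screwdriver where they are, and let go at the end.

Things in the scene. Friction and masses are not known exactly. Their poses are not given: they have to be found in the camera images.
- pin_a_mid (a point): A black steel guide pin on the mat, 14 mm diameter, 100 mm long, about 110 g. Point: middle of its axis, 7 mm above the mat, 9.7 mm above the table. Its x axis runs along the pin but does not tell which end is which. One end is square (flat, full 14 mm); the other is chamfered: over the last 13 mm it narrows evenly from 14 to 5 mm. Which end differs from pin to pin.
- pin_b_mid (a point): The other black steel guide pin on the mat, 14 mm diameter, 100 mm long, about 110 g. Point: middle of its axis, 7 mm above the mat, 9.7 mm above the table. Its x axis runs along the pin but does not tell which end is which. One end is square (flat, full 14 mm); the other is chamfered: over the last 13 mm it narrows evenly from 14 to 5 mm. Which end differs from pin to pin.
- pin_c_mid (a point): Third pin of the same kind, already lying correctly in nest 3 of the tray. Point: middle of its axis.
- bush: Bright steel gauge bush, 40 mm diameter, 38 mm long, with a flat face round the mouth, held at a slant between two cheeks on a base plate fixed to the mat. Origin: centre of the bore's mouth, 64.7 mm above the table. z axis: straight out of the bore along its axis, rising 30 degrees above level; y level. Nothing near it rises more than 20 mm above the bore's axis. Rigid; 5 N of push is plenty.
- bush_step (a point): In the bush, on the bore's axis, 20 mm in from the mouth. To here the bore is 16.2 mm wide (mouth flared to 22.2 mm, 5 mm deep); here a flat step narrows it to 12.6 mm, with a flat floor 8 mm farther in. A square end stops at the step, the pin's middle then 30 mm outside the mouth; a chamfered end goes on to the floor, its middle 22 mm outside. Axes as the bush's.
- tray: Blue pin tray, 124 x 147 mm, 32 mm high, fixed to the table. Origin: centre of the underside; x along the nests, towards the slotted stop; z up. Three nests 45 mm apart along y; in each a pin lies in V notches of two rails that end 6 mm above its axis. Between the rails (x from -27 to +33 mm) it is open for the fingers down to the base plate, 20 mm below the pin's axis.
- nest_1 (a point): Nest 1, free at the start, at tray y = -45 mm: where the middle of a nested pin's axis belongs, 26 mm above the table. Axes as the tray's. Stops: a plain one 52.4 mm from here towards -x, top sloping outward, and one 43.1 mm towards +x with an 11.5 mm wide slot that only a chamfered tip enters. Right way round a pin drops in with 2.4 mm end play each way; wrong way round it stays up.
- nest_2 (a point): Nest 2, the middle one, free at the start, at tray y = 0: same point, stops and axes as nest 1.
- nest_3 (a point): Nest 3, taken by the third pin, at tray y = +45 mm: same point, stops and axes as nest 1.
- driver_red: Small screwdriver with a red handle, 162 mm long, 20 mm thick, lying on the table behind the mat; a bystander.
- tin: Small round tin, 46 mm diameter, 16 mm high, on the mat; a bystander.
- eye_loupe: Black eye loupe, 35 mm diameter, 33 mm high, standing on the table behind the gauge; a bystander.
Mind the look-alikes: they are no part of the job. What is shaped like the part that bears pin_a_mid but purple is not meant.

How it is judged:
By the outcome, as a careful person would: the job done as asked, in the order asked, and still so for the second after the job is handed in, with the robot touching nothing.
It also fails if it takes over 67 s, if anything falls off the work surface, if the arm or the gripper's body presses on something with over 40 N, if the wrist force passes 120 N, or if a joint passes its speed limit or range.

## Robot

A 6-joint arm with a two-finger parallel gripper is mounted at the origin on a cart in front of the work surface, level with it; the furniture and walls round the work are solid. World frame = base frame: x ahead of the robot, y to its left, z up, the work surface at z = 0. Lengths are in m, angles in degrees, forces in N, time in s.
With the tool pointing down it reaches from about 0.3 to 0.75 m from the base axis. Payload 8.5 kg.
Tool frame: the origin (TCP) lies between the finger pads; the fingertips stand 17 mm ahead of it and the grasp point (between the pads) lies 2 mm behind it (env.tip_reach is the distance from the TCP to the fingertips, in m); z points along the fingers, y is the line along which they close (so a half turn about z gives the same grasp; the last joint's range is limited). The gripper opens to 85 mm and grips with 20 to 120 N. Pads are 22 mm wide; open, the fingers measure 114 mm over their backs; the gripper's body (76 mm by 85 mm) begins 54 mm behind the grasp point. The pads swing forward as they close: fully open they stand 13 mm farther back than shut.
Start: joints at [-82.58, 21.807, 74.336, -0, 83.858, -12.336], TCP at [0.186, -0.518, 0.212] pointing down, gripper open.
Joint ranges: [-178.18, 178.18], [-50.72, 133.34], [12.68, 142.11], [-81.47, 261.47], [9.98, 163.14], [-165.26, 165.26]. Speed limits (degrees/s): [136.94, 136.94, 180, 180, 180, 180].

## Interface

Orientations are given as a 3x3 rotation matrix whose columns are the frame's x, y, z axes.
In Python, from rig import env, viewer gives the robot as it stands.
- The arm moves only by the tool move_arm, never from a script. Its argument "motion" is a list of rows, each a list of 2 entries, a list of its own where there are three numbers: the shift along the tool's x, y, z normalised to -1 to 1, where 1 is 50 mm, then the turn, a rotation vector about the tool's x, y, z normalised to -1 to 1, where 1 is 8 degrees. A call has 1 to 20 rows; each row shifts and turns the commanded pose from where the row before left it, along the tool's axes as they then stand; what a row does not reach is not made up. A row lasts 1/10 s, in which the tool goes at most 50 mm and 8.59 degrees, less where a joint would pass 70% of its speed; a pose out of reach is approached as far as the arm can. A call with a number of a shift or a turn outside -1 to 1 is refused whole. A call with a gripper value outside its range is refused whole. "claw" is the closure, from 0 (fully open) to 1 (shut), set as the call begins (left out, the last holds). The fingers move at their own pace and stop on an object; "force" is the grip in N (left out, the last holds). Time passes only in rows, so rows that do not move let the fingers close. It gives the time, the measured TCP pose, the force, the opening and the grip force at its end, in the units of the state.
- env.observe(): the state, without advancing time (a new reading comes with each control period).
- viewer.get_image(name): name is "scene" or "top" or "wrist"; returns a dict with "frame" (384x512x3 uint8, red, green, blue), "depth" (384x512 float32, m along the optical axis (not along the pixel's ray), 0 where there is no reading), "fx", "fy", "cx", "cy" (pixels), "k1" (the pictures are not rectified: a ray, as slopes to the right and down, at radius r is drawn at 1 + k1 r^2 times it, then the intrinsics apply), "eye" and "attitude" of the camera in the world; the wrist camera has in their place "T_tool_cam" (4x4, takes a point from camera to tool coordinates, whose origin is the TCP and whose axes are the flange's). Camera axes: x right, y up, looking along -z (the intrinsics and any distortion apply to the point x, -y, -z); pixel columns grow to the right and rows downward; lengths in m; the calibration is good to about 2 mm. A picture is of the moment at which its call begins: read the wrist's pose just before it.
- env.close_job(): hands the job in; it is judged then, once.
The state is a dict: "time_s": time; "q": joint angles; "qvel": joint speeds; "joint_efforts": joint torques, N m; "position": TCP position; "tool_rot": TCP orientation; "ft_force": force on the tool from outside, world axes, zero at the start; "wrist_torque": the same for the moment, N m; "grip_width": finger opening in m; "gripper_force": force on a finger pad.
Only numpy, scipy, OpenCV 4.12 (cv2) and the standard library are available. Lean on these libraries where they do the work, as an engineer would, in place of code of your own. Each camera call takes 0.05 s, during which the arm holds its last target. There are 200 camera calls.

## Working session

There is one attempt and no reset: what is moved stays moved. The work goes in short steps, Python scripts to look and compute and a tool call to move; the robot and the scene stay as the last step left them, time stands still between calls to the robot, and variables do not carry over. Pictures are saved under pics/ and viewed, at most 10 in all, crops included, and the job is handed in when it is done.

Besides the shell and the picture viewer there is one more tool, called as name(argument=value, ...) on one line, values as JSON. move_arm: Moves the arm, as the interface text tells. Scaled input: -1 to 1 covers 50 mm each way for a shift and 8 degrees each way for a turn. Its arguments: {"type":"object","properties":{"motion":{"type":"array","items":{"type":"array"}},"claw":{"type":"number"},"force":{"type":"number"}},"required":["motion"]}

```bash
ls; mkdir -p pics
cat > h.py <<'E'
import numpy as np, cv2, pickle
from rig import env, viewer
def snap(n,f=None):
    s=env.observe(); im=viewer.get_image(n); im['state']={k:s[k] for k in('position','tool_rot')}
    if f: cv2.imwrite('pics/%s.png'%f,im['frame'][:,:,::-1]); pickle.dump(im,open('pics/%s.pkl'%f,'wb'))
    return im
def load(f): return pickle.load(open('pics/%s.pkl'%f,'rb'))
def cam(im):
    if 'T_tool_cam' in im:
        T=np.array(im['T_tool_cam']); R=np.array(im['state']['tool_rot']); p=np.array(im['state']['position'])
        return R@T[:3,3]+p, R@T[:3,:3]
    return np.array(im['eye']),np.array(im['attitude'])
def ray(im,uv):
    K=np.array([[im['fx'],0,im['cx']],[0,im['fy'],im['cy']],[0,0,1]])
    s=cv2.undistortPoints(np.array(uv,float).reshape(-1,1,2),K,np.array([im['k1'],0,0,0,0.]))[:,0]
    e,A=cam(im); A=A[:3,:3]
    return e,np.c_[s[:,0],-s[:,1],-np.ones(len(s))]@A.T
def onz(im,uv,z):
    e,d=ray(im,uv); return e+d*((z-e[2])/d[:,2])[:,None]
def dep(im,uv):
    uv=np.array(uv).reshape(-1,2); e,d=ray(im,uv); return e+d*im['depth'][uv[:,1].astype(int),uv[:,0].astype(int)][:,None]
E
python3 - <<'E'
from h import *
for n in('top','scene'):
    im=snap(n,n+'0'); print(n,im['fx'],im['k1'],im['eye'],im['attitude'])
s=env.observe(); print(s['position'],s['tool_rot'],s['ft_force'],env.tip_reach)
a=load('top0')['frame'];b=load('scene0')['frame']
cv2.imwrite('pics/both.png',cv2.resize(np.vstack([a]),(800,600))[:,:,::-1])
E
```

```text
pics
top 366.1616998145196 -0.033950838719717984 [0.39474748 0.17121335 1.00345303] [[ 0.01461612  0.99597817 -0.08839602]
 [-0.9998677   0.01392745 -0.00840262]
 [-0.00713769  0.08850714  0.99604997]]
scene 384.20599475745735 0.006622164477758677 [-0.17411949 -0.15017196  0.80927194] [[ 0.45541195  0.62716763 -0.63187081]
 [-0.8901264   0.33398313 -0.3100488 ]
 [ 0.01658162  0.70364482  0.71035837]]
[ 0.18585895 -0.51732454  0.21146193] [[ 9.41153626e-01  3.37979021e-01 -1.80770678e-04]
 [ 3.37978949e-01 -9.41152705e-01  1.34766897e-03]
 [ 2.85351026e-04 -1.32946022e-03 -9.99999076e-01]] [-0.88204727 -0.61591137 -0.45674592] 0.017
```

View pics/both.png

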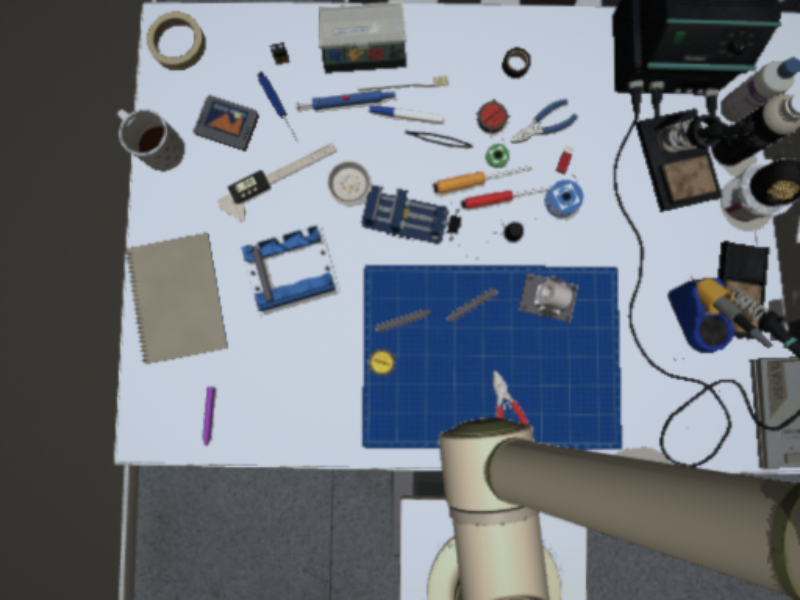

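View pics/scene0.png

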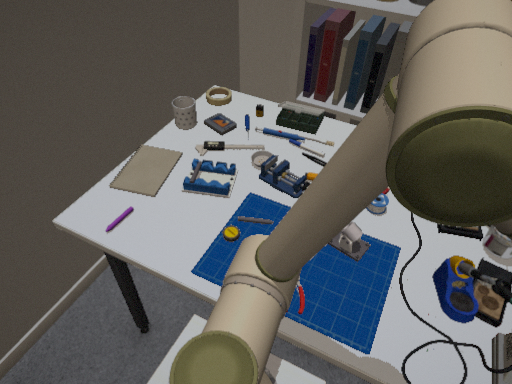

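The top view (800 px) shows the loose pins at (403,320) and (472,304), the gauge at (550,297) and the blue tray at (290,268) with pin C at its left. Possible mix-ups for a pin are the purple marker (208,415), the racked pin C (263,272), the red driver (500,198) and the pen (405,114). The two dark pins on the mat fit the description, so I'll check them in a close crop.

Run:
```python
from h import *
im=load('top0'); f=im['frame']
c=f[140:215,150:380]; cv2.imwrite('pics/crop.png',cv2.resize(c,None,fx=3.4,fy=3.4,interpolation=cv2.INTER_CUBIC)[:,:,::-1])
hsv=cv2.cvtColor(f,cv2.COLOR_RGB2HSV)
# pins: low saturation dark on blue mat
m=((hsv[...,1]<110)&(hsv[...,2]<140)).astype(np.uint8); m[:172]=0;m[215:]=0;m[:,:236]=0;m[:,330:]=0
n,l,st,ce=cv2.connectedComponentsWithStats(m)
for i in range(1,n):
    if st[i,4]>40:
        ys,xs=np.nonzero(l==i); w=onz(im,np.c_[xs,ys],.0097+.004)
        r=cv2.minAreaRect((w[:,:2]*1000).astype(np.float32)); c0=w[:,:2].mean(0)
        u,sv,vt=np.linalg.svd(w[:,:2]-c0); print(st[i],r,c0,vt[0],np.degrees(np.arctan2(vt[0][1],vt[0][0])))
# tray depth
for z0,z1,nm,reg in((.024,.045,'tray',(150,200,150,225)),(.03,.1,'gauge',(170,210,325,375))):
    ys,xs=np.mgrid[reg[0]:reg[1],reg[2]:reg[3]]; uv=np.c_[xs.ravel(),ys.ravel()]; p=dep(im,uv)
    k=(p[:,2]>z0)&(p[:,2]<z1); print(nm,k.sum(),p[k].mean(0),p[k].min(0),p[k].max(0), cv2.minAreaRect((p[k,:2]*1000).astype(np.float32)))
```

```text
[285 184  34  22 192] ((484.93182373046875, 42.820255279541016), (15.80650806427002, 102.42081451416016), 32.731746673583984) [0.48566003 0.04133109] [-0.5309943   0.84737539] 122.07266002590022
[240 198  36  15 183] ((456.3821105957031, 161.8490447998047), (14.581833839416504, 100.20319366455078), 19.257068634033203) [0.45677883 0.16276408] [ 0.32906785 -0.94430628] -70.78779229455135
tray 931 [0.53383369 0.36889443 0.0302849 ] [0.46989633 0.27911256 0.02404089] [0.60229195 0.44066072 0.03711957] ((543.245361328125, 360.85400390625), (114.70276641845703, 135.63624572753906), 17.69137954711914)
gauge 370 [ 0.49895681 -0.08673262  0.06289199] [ 0.47024035 -0.11660573  0.03009698] [ 0.52963021 -0.06371348  0.08241377] ((500.1553649902344, -89.57417297363281), (51.61241912841797, 57.04997253417969), 75.26133728027344)
```

View pics/crop.png

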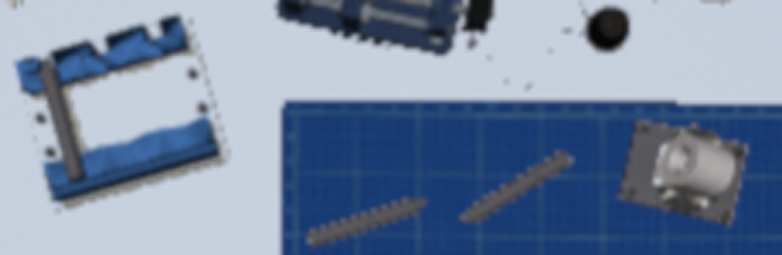

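The crop shows two dark loose pins at (365,222) and (517,187), and the gauge mouth at (682,160), facing left. Pin C is in the tray's left nest. Both loose pins measure about 100 x 15 mm, so the choice stands. Next I'll write a move planner and look from nearer.

```bash
cat >> h.py <<'E'
from scipy.spatial.transform import Rotation as Ro
def down(yaw,tilt=0):
    """tool x at heading yaw, tool z down; then turn by tilt deg about tool y"""
    c,s=np.cos(np.radians(yaw)),np.sin(np.radians(yaw))
    return np.array([[c,s,0],[s,-c,0],[0,0,-1]])@Ro.from_rotvec([0,np.radians(tilt),0]).as_matrix()
def plan(p,R,N=None,start=None,mm=50):
    """N equal rows from the present pose to (p,R)"""
    s=env.observe(); p0,R0=(np.array(s['position']),np.array(s['tool_rot'])) if start is None else start
    p=np.array(p); w=Ro.from_matrix(R0.T@R).as_rotvec(); P=R0.T@(p-p0)
    if N is None: N=int(max(np.ceil(np.linalg.norm(w)/np.radians(7.8)),np.ceil(np.linalg.norm(P)/(mm/1000)*1.05),1))
    S=sum(Ro.from_rotvec(w*k/N).as_matrix() for k in range(N)); t=np.linalg.solve(S,P)
    print(N,'x',[[float(x) for x in np.round(t/.05,4)],[float(x) for x in np.round(np.degrees(w)/N/8,4)]],'mm',np.round(P*1000,1),'deg',np.round(np.degrees(w),1)); return p,R
E
python3 - <<'E'
from h import *
plan([.44,.05,.28],down(115))
im=snap('wrist'); print(im['T_tool_cam'],im['fx'],im['cx'],im['cy'],im['k1'])
E
```

```text
14 x [[0.9981, -0.0331, -0.0975], [-0.0004, -0.0007, -0.8504]] mm [ 430.9 -448.1  -67.8] deg [ -0.   -0.1 -95.2]
[[-1.40745021e-03  9.46600617e-01  3.22405475e-01  8.48763435e-02]
 [ 9.99998817e-01  1.53254448e-03 -1.34175762e-04  7.07151793e-04]
 [-6.21111589e-04  3.22404905e-01 -9.46601654e-01 -1.60954047e-01]
 [ 0.00000000e+00  0.00000000e+00  0.00000000e+00  1.00000000e+00]] 336.3527568402947 262.7052896830456 197.4622700250753 -0.07422854902683704
```

Run:
```python
from h import *
s=env.observe(); R=np.array(s['tool_rot']); P=R.T@(np.array([.44,.05,.28])-s['position']); print(P/.05/14)
```

```text
[ 0.61566742 -0.64024466 -0.09693171]
```

move_arm(motion=[[[0.616,-0.64,-0.097],[0,0,0]],[[0.616,-0.64,-0.097],[0,0,0]],[[0.616,-0.64,-0.097],[0,0,0]],[[0.616,-0.64,-0.097],[0,0,0]],[[0.616,-0.64,-0.097],[0,0,0]],[[0.616,-0.64,-0.097],[0,0,0]],[[0.616,-0.64,-0.097],[0,0,0]],[[0.616,-0.64,-0.097],[0,0,0]],[[0.616,-0.64,-0.097],[0,0,0]],[[0.616,-0.64,-0.097],[0,0,0]],[[0.616,-0.64,-0.097],[0,0,0]],[[0.616,-0.64,-0.097],[0,0,0]],[[0.616,-0.64,-0.097],[0,0,0]],[[0.616,-0.64,-0.097],[0,0,0]]], claw=0.5)

```text
time_s: 1.55
position: [0.4406, 0.0517, 0.2801]
tool_rot: [[0.941, 0.338, -0.0], [0.338, -0.941, -0.0], [-0.0, 0.0, -1.0]]
ft_force: [0.9, -0.9, -0.1]
grip_width: 0.043
gripper_force: 0.0
```

move_arm(motion=[[[0,0,0],[0,0,-0.99]],[[0,0,0],[0,0,-0.99]],[[0,0,0],[0,0,-0.99]],[[0,0,0],[0,0,-0.99]],[[0,0,0],[0,0,-0.99]],[[0,0,0],[0,0,-0.99]],[[0,0,0],[0,0,-0.99]],[[0,0,0],[0,0,-0.99]],[[0,0,0],[0,0,-0.99]],[[0,0,0],[0,0,-0.99]],[[0,0,0],[0,0,-0.99]],[[0,0,0],[0,0,-0.99]],[[0,0,0],[0,0,0]],[[0,0,0],[0,0,0]]])

```text
time_s: 2.95
position: [0.4402, 0.0498, 0.2798]
tool_rot: [[-0.416, 0.909, -0.0], [0.909, 0.416, 0.0], [0.0, -0.0, -1.0]]
ft_force: [-0.7, 0.0, -0.6]
grip_width: 0.0428
gripper_force: 0.0
```

Run:
```python
from h import *
im=snap('wrist','w1'); s=env.observe()
print(s['time_s'],s['position'],np.round(s['tool_rot'],3).tolist(),s['q'],s['grip_width'],s['ft_force'])
```

```text
3.0 [0.44023585 0.04979549 0.27984241] [[-0.416, 0.909, -0.0], [0.909, 0.416, 0.0], [0.0, -0.0, -1.0]] [-8.92671799e+00  8.24601180e+00  8.20816940e+01  8.72718291e-04
  8.96849858e+01 -3.35344061e+01] 0.04267960285690405 [-0.52627407 -0.59418428 -0.57516928]
```

View pics/w1.png

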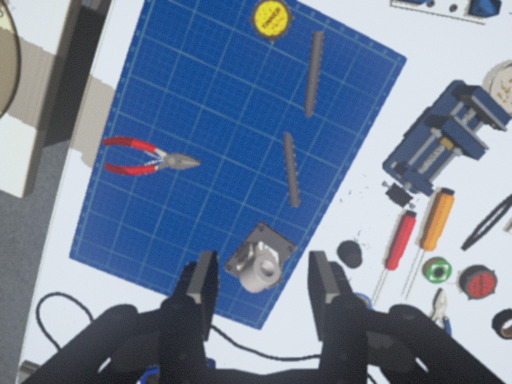

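The wrist view shows the loose pins at (314,73) and (291,170), the gauge at (262,265) with its mouth facing up in the image, and the tin at (270,18).

Run:
```python
from h import *
im=load('w1'); f=im['frame']; hsv=cv2.cvtColor(f,cv2.COLOR_RGB2HSV)
m=((hsv[...,1]<110)&(hsv[...,2]<150)).astype(np.uint8); m[:20]=0;m[215:]=0;m[:,:270]=0;m[:,335:]=0
n,l,st,ce=cv2.connectedComponentsWithStats(m)
for i in range(1,n):
    if st[i,4]>200:
        ys,xs=np.nonzero(l==i); w=onz(im,np.c_[xs,ys],.0097+.003)
        c0=w[:,:2].mean(0); u,sv,vt=np.linalg.svd(w[:,:2]-c0); t=(w[:,:2]-c0)@vt[0]; o=(w[:,:2]-c0)@vt[1]
        mid=c0+vt[0]*(t.max()+t.min())/2
        print(st[i],'mid',mid,'len',np.ptp(t),'ang',np.degrees(np.arctan2(vt[0][1],vt[0][0])))
        print(' widths',[round(1000*np.ptp(o[abs(t-x)<.002]),1) for x in np.linspace(t.min()+.002,t.max()-.002,13)],'depthz',np.median(dep(im,np.c_[xs,ys])[:,2]))
# gauge
ys,xs=np.mgrid[215:300,215:305]; uv=np.c_[xs.ravel(),ys.ravel()]; p=dep(im,uv)
k=(p[:,2]>.05)&(p[:,2]<.1)&(abs(p[:,0]-.5)<.06)
print(k.sum()); q=p[k]
np.save('pics/g.npy',q)
for a in q[::max(1,len(q)//25)]: print(np.round(a*1000).astype(int),end=' ')
k2=(p[:,2]>.0045)&(p[:,2]<.012); k2&=(uv[:,1]>220)
print('plate',k2.sum(),np.median(p[k2,2]),cv2.minAreaRect((p[k2,:2]*1000).astype(np.float32)))
cv2.imwrite('pics/gcrop.png',cv2.resize(f[150:310,205:335],None,fx=4,fy=3.7,interpolation=cv2.INTER_CUBIC)[:,:,::-1])
```

```text
[304  31  20  86 930] mid [0.4578984  0.16026825] len 0.0995202727904575 ang 109.23875438336907
 widths [np.float64(7.6), np.float64(11.4), np.float64(13.7), np.float64(12.9), np.float64(12.8), np.float64(12.4), np.float64(12.4), np.float64(13.0), np.float64(13.1), np.float64(13.1), np.float64(12.4), np.float64(13.4), np.float64(13.2)] depthz 0.014490050560344914
[282 132  18  75 730] mid [0.4856889  0.04194972] len 0.10139665570554449 ang -57.63081143139944
 widths [np.float64(6.4), np.float64(11.5), np.float64(12.7), np.float64(11.9), np.float64(13.3), np.float64(12.1), np.float64(11.8), np.float64(13.2), np.float64(13.6), np.float64(11.0), np.float64(13.6), np.float64(13.7), np.float64(11.2)] depthz 0.014624502995935179
1214
[478 -73  52] [476 -77  56] [476 -79  57] [500 -70  57] [480 -79  63] [494 -74  62] [510 -73  55] [475 -92  55] [484 -84  64] [495 -78  68] [513 -77  59] [484 -91  64] [496 -80  75] [513 -81  62] [524 -79  61] [ 483 -102   61] [488 -95  70] [495 -87  78] [503 -85  79] [513 -84  75] [521 -84  72] [ 486 -110   62] [ 497 -100   72] [511 -92  77] [ 501 -105   70] [ 501 -115   64] plate 730 0.011297278393524735 ((500.8324279785156, -90.98499298095703), (111.81350708007812, 103.3904800415039), 8.648571014404297)
```

View pics/gcrop.png

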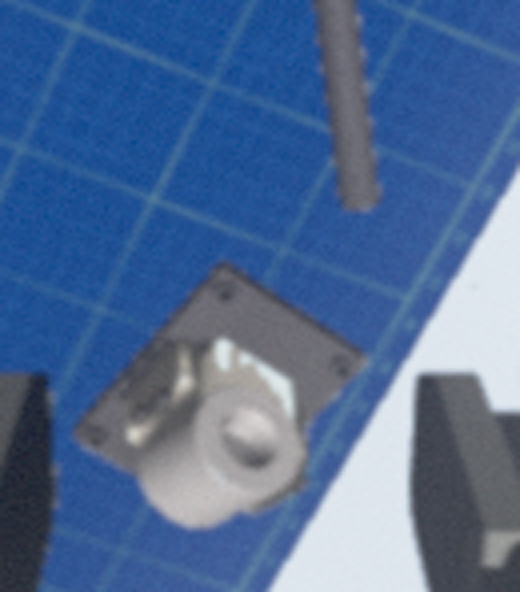

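The crop shows the gauge face ellipse centred near (250,437), with the plate corners at (222,262), (365,358) and (80,435). The widths suggest pin A's chamfer is on its gauge end and pin B's on its far end, which the bush will have to confirm.

Run:
```python
from h import *
im=load('w1')
print('mouth',onz(im,[[205+250/4,150+437/3.7]],.0647))
c=onz(im,[[260.5,220.8],[296.2,246.8],[225,267.6]],.011); print(c, [np.degrees(np.arctan2(*(c[i]-c[0])[[1,0]])) for i in(1,2)],[np.linalg.norm(c[i]-c[0]) for i in (1,2)])
q=np.load('pics/g.npy'); rng=np.random.default_rng(0)
best=(0,)
for _ in range(4000):
    a=q[rng.choice(len(q),3,False)]; n=np.cross(a[1]-a[0],a[2]-a[0]); n/=np.linalg.norm(n)+1e-12; n*=np.sign(n[1])
    if abs(np.degrees(np.arcsin(n[2]))-30)>8: continue
    i=abs((q-a[0])@n)<.0015
    if i.sum()>best[0]: best=(i.sum(),i)
i=best[1]; c0=q[i].mean(0); u,s,vt=np.linalg.svd(q[i]-c0); n=vt[2]*np.sign(vt[2][1])
print('face',i.sum(),c0,'yaw',np.degrees(np.arctan2(n[1],n[0])),'elev',np.degrees(np.arcsin(n[2])))
# barrel: remaining points: cylinder fit, radius 20, elevation 30
from scipy.optimize import least_squares
r=q[~i]; m=np.array([.499,-.075,.0647])
def ax(y): y=np.radians(y); return np.array([np.cos(y)*.866,np.sin(y)*.866,.5])
def res(v,pts=False):
    d=r-np.array([v[0],v[1],.0647]); a=ax(v[2]); t=d@a; e=np.linalg.norm(d-t[:,None]*a,axis=1)-.02
    return e*1000
for y0 in(60,80,100,120):
    o=least_squares(res,[.5,-.078,y0],loss='soft_l1',x_scale=[.01,.01,10]); print(o.x,o.cost)
```

```text
mouth [[ 0.50564994 -0.075519    0.0647    ]]
[[ 0.47945184 -0.04032352  0.011     ]
 [ 0.54224372 -0.05575181  0.011     ]
 [ 0.46287143 -0.12926062  0.011     ]] [np.float64(-13.804415163907777), np.float64(-100.56033921274738)] [np.float64(0.06465951137966572), np.float64(0.09046943331880022)]
face 451 [ 0.50432417 -0.07748848  0.06569303] yaw 77.31981080595416 elev 30.505009842510667
[ 5.01712989e-01 -7.40271662e-02  8.43028463e+01] 2138.376587171742
[ 5.01713044e-01 -7.40271760e-02  8.43027077e+01] 2138.376587514923
[ 5.01712831e-01 -7.40271383e-02  8.43032427e+01] 2138.3765863544113
[ 5.01711520e-01 -7.40269052e-02  8.43065468e+01] 2138.3765890224995
```

Bush: mouth about (0.505, -0.0755, 0.0647), axis heading about 77.5° (face plane 77.3°, plate 77.8°, elevation 30.5°). That agrees with the description. I'll pick pin B first.

Run:
```python
from h import *
a=plan([.4857,.0419,.07],down(122.4)); plan([.4857,.0419,.021],down(122.4),start=a)
```

```text
5 x [[-0.1127, 0.1465, 0.8393], [-0.0002, -0.0002, -0.1948]] mm [-26.1  38.1 209.8] deg [-0.  -0.  -7.8]
2 x [[0.0, 0.0, 0.49], [0.0, 0.0, 0.0]] mm [ 0.  0. 49.] deg [0. 0. 0.]
```

move_arm(motion=[[[-0.1127,0.1465,0.8393],[0,0,-0.1948]],[[-0.1127,0.1465,0.8393],[0,0,-0.1948]],[[-0.1127,0.1465,0.8393],[0,0,-0.1948]],[[-0.1127,0.1465,0.8393],[0,0,-0.1948]],[[-0.1127,0.1465,0.8393],[0,0,-0.1948]],[[0,0,0],[0,0,0]],[[0,0,0.33],[0,0,0]],[[0,0,0.33],[0,0,0]],[[0,0,0.2],[0,0,0]],[[0,0,0.12],[0,0,0]],[[0,0,0],[0,0,0]],[[0,0,0],[0,0,0]]])

```text
time_s: 4.2
position: [0.4862, 0.042, 0.0219]
tool_rot: [[-0.538, 0.843, 0.001], [0.843, 0.538, -0.0], [-0.001, 0.001, -1.0]]
ft_force: [-0.0, 0.2, 0.7]
grip_width: 0.0426
gripper_force: 0.0
```

move_arm(motion=[[[0,0,0],[0,0,0]],[[0,0,0],[0,0,0]],[[0,0,0],[0,0,0]],[[0,0,0],[0,0,0]],[[0,0,0],[0,0,0]],[[0,0,0],[0,0,0]]], claw=1, force=50)

```text
time_s: 4.8
position: [0.4858, 0.042, 0.0211]
tool_rot: [[-0.539, 0.843, -0.0], [0.843, 0.539, 0.0], [0.0, -0.0, -1.0]]
ft_force: [0.7, -0.3, -0.4]
grip_width: 0.0003
gripper_force: 0.0
```

Run:
```python
from h import *
snap('wrist','w2'); s=env.observe(); print(s['position'],s['grip_width'])
yb=77.5; zb=np.array([.866*np.cos(np.radians(yb)),.866*np.sin(np.radians(yb)),.5]); m=np.array([.505,-.0755,.0647])
for t in(30,-30):print(t,down(yb,t).round(2).tolist(),zb.round(2))
```

```text
[0.48581563 0.0420179  0.0210909 ] 1.703398971674051e-05
30 [[0.19, 0.98, 0.11], [0.85, -0.22, 0.49], [0.5, 0.0, -0.87]] [0.19 0.85 0.5 ]
-30 [[0.19, 0.98, -0.11], [0.85, -0.22, -0.49], [-0.5, 0.0, -0.87]] [0.19 0.85 0.5 ]
```

The gripper closed fully, so it missed the pin.

View pics/w2.png

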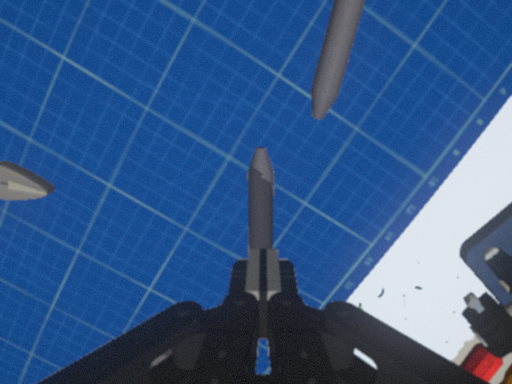

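The fingers have shut above the pin at (262,260). The chamfers show clearly: pin B's points up in the image at (262,152), and pin A's is its lower end at (320,112). I'll check the fingertip height by depth.

Run:
```python
from h import *
im=load('w2')
R=np.array(im['state']['tool_rot']);p=np.array(im['state']['position'])
for v in range(160,375,12):
    print(v,*[ (np.round((dep(im,[[u,v]])[0])*1000,1).tolist(),np.round(((dep(im,[[u,v]])[0]-p)@R)*1000,1).tolist()) for u in(262,276)])
```

```text
160 ([463.0, 80.1, 13.0], [44.4, 1.3, 8.1]) ([470.6, 82.2, 2.1], [42.0, 8.9, 19.0])
172 ([466.1, 75.1, 14.6], [38.5, 1.3, 6.5]) ([474.2, 76.7, 2.9], [35.5, 8.9, 18.2])
184 ([469.6, 69.7, 14.6], [32.1, 1.3, 6.5]) ([478.4, 70.4, 0.5], [27.9, 9.1, 20.6])
196 ([472.9, 64.5, 15.6], [25.9, 1.2, 5.5]) ([482.1, 64.8, 1.7], [21.2, 9.1, 19.4])
208 ([476.3, 59.3, 16.9], [19.7, 1.2, 4.2]) ([485.9, 58.9, 2.4], [14.2, 9.2, 18.7])
220 ([480.2, 53.0, 15.5], [12.3, 1.2, 5.6]) ([490.1, 52.5, 1.7], [6.5, 9.3, 19.4])
232 ([484.1, 46.9, 15.0], [5.0, 1.2, 6.1]) ([494.2, 46.3, 2.2], [-0.9, 9.3, 18.9])
244 ([487.8, 41.0, 15.6], [-1.9, 1.2, 5.5]) ([498.3, 40.0, 2.7], [-8.4, 9.4, 18.4])
256 ([481.6, 51.0, 50.8], [9.9, 1.3, -29.7]) ([486.6, 54.6, 51.4], [10.2, 7.4, -30.3])
268 ([481.9, 50.6, 60.1], [9.4, 1.3, -39.0]) ([486.4, 54.3, 61.2], [10.0, 7.1, -40.2])
280 ([443.4, 111.8, 182.1], [81.6, 1.9, -161.0]) ([486.3, 53.9, 69.7], [9.7, 6.8, -48.6])
292 ([482.2, 50.3, 76.6], [9.0, 1.4, -55.5]) ([485.1, 55.0, 80.0], [11.3, 6.4, -58.9])
304 ([484.9, 46.0, 76.9], [3.9, 1.4, -55.8]) ([485.3, 54.3, 86.0], [10.6, 6.2, -64.9])
316 ([488.0, 41.1, 76.4], [-1.9, 1.4, -55.4]) ([485.0, 54.4, 92.7], [10.9, 6.0, -71.6])
328 ([490.7, 36.9, 77.3], [-6.9, 1.4, -56.2]) ([484.7, 54.4, 98.5], [11.0, 5.8, -77.4])
340 ([529.8, -25.0, 2.5], [-80.2, 1.0, 18.6]) ([484.3, 54.7, 104.3], [11.6, 5.5, -83.2])
352 ([535.5, -33.9, 2.3], [-90.7, 0.9, 18.7]) ([486.4, 51.5, 104.9], [7.7, 5.6, -83.9])
364 ([541.3, -43.1, 2.3], [-101.6, 0.9, 18.8]) ([488.3, 48.5, 106.0], [4.1, 5.6, -84.9])
```

Run:
```python
from h import *
ys,xs=np.mgrid[0:384,0:512]; uv=np.c_[xs.ravel(),ys.ravel()]
def near(im,p,R,lab):
    P=dep(im,uv); d=im['depth'].ravel()>0; t=(P-p)@R*1000
    k=d&(abs(t[:,0])<22)&(abs(t[:,1])<65)&(t[:,2]>-70)&(P[:,2]>.02)
    print(lab,k.sum()); 
    for lo in range(-70,25,10):
        q=t[k&(t[:,2]>=lo)&(t[:,2]<lo+10)]
        if len(q): print(lo,len(q),'x',q[:,0].min().round(),q[:,0].max().round(),'y',q[:,1].min().round(),q[:,1].max().round())
s=env.observe(); p=np.array(s['position']);R=np.array(s['tool_rot'])
near(snap('scene','s2'),p,R,'scene'); near(snap('top','t2'),p,R,'top')
for n in('w1','w2'):
    w=load(n); near(w,np.array(w['state']['position']),np.array(w['state']['tool_rot']),n)
```

```text
scene 70
-70 13 x -7.0 12.0 y -32.0 5.0
-60 3 x 10.0 11.0 y -7.0 7.0
-50 19 x -5.0 11.0 y -18.0 4.0
-40 21 x -10.0 11.0 y -17.0 -1.0
-30 14 x -11.0 11.0 y -14.0 4.0
top 0
w1 6435
-70 2171 x -3.0 14.0 y -51.0 55.0
-60 1585 x -12.0 11.0 y -33.0 37.0
-50 1207 x -12.0 11.0 y -34.0 37.0
-40 970 x -12.0 11.0 y -33.0 37.0
-30 501 x -13.0 11.0 y -32.0 36.0
-20 1 x -9.0 -9.0 y -20.0 -20.0
w2 6110
-70 3084 x -13.0 13.0 y -33.0 36.0
-60 991 x -12.0 12.0 y -16.0 19.0
-50 888 x 5.0 11.0 y -12.0 15.0
-40 760 x 4.0 11.0 y -12.0 15.0
-30 387 x 5.0 11.0 y -12.0 15.0
```

Run:
```python
from h import *
ys,xs=np.mgrid[0:384,0:512]; uv=np.c_[xs.ravel(),ys.ravel()]
for n in('w1','w2','s2'):
    im=load(n); w=load('w2' if n=='s2' else n); p=np.array(w['state']['position']);R=np.array(w['state']['tool_rot'])
    t=(dep(im,uv)-p)@R*1000; k=(abs(t[:,0])<13)&(abs(t[:,1])<50)&(t[:,2]>-60)&(t[:,2]<-8)&(im['depth'].ravel()>0)
    z=np.sort(t[k,2])[::-1]; print(n,z[:12].round(1),np.percentile(z,[97,90]).round(1))
    if n!='w1': 
        for lo in range(-60,-18,6):
            q=t[k&(t[:,2]>=lo)&(t[:,2]<lo+6)]; print(lo,np.round(np.percentile(q[:,1],[2,50,98]),1) if len(q) else '')
```

```text
w1 [-19.8 -20.  -20.1 -20.1 -20.1 -20.1 -20.1 -20.2 -20.3 -20.6 -20.6 -20.6] [-24.8 -29.3]
w2 [-21.9 -21.9 -22.1 -22.1 -22.1 -22.1 -22.2 -22.2 -22.3 -22.4 -22.5 -22.5] [-24.9 -28.8]
-60 [-10.5   1.7  13.9]
-54 [-11.5   1.4  14.7]
-48 [-11.5   1.4  14.8]
-42 [-11.6   1.4  14.6]
-36 [-11.6   1.3  14.7]
-30 [-10.7   1.8  13.6]
-24 [-5.1  0.8  8.2]
s2 [-21.  -21.6 -22.8 -25.3 -25.6 -25.6 -25.7 -26.9 -27.8 -28.  -28.2 -28.4] [-22.4 -25.6]
-60 
-54 [-7.2  4.4  6.6]
-48 [-16.9 -13.2   2.1]
-42 [-16.4 -12.8  -1.4]
-36 [-15.3 -10.   -4.9]
-30 [-13.8 -11.    2.2]
-24 [-7.8 -7.8 -7.1]
```

Both cameras agree that the real fingertips sit at tool z ≈ -21 mm, not the stated +17 mm. I'll open, go down in small steps, and watch the force.

move_arm(motion=[[[0,0,0],[0,0,0]],[[0,0,0],[0,0,0]],[[0,0,0],[0,0,0]],[[0,0,0],[0,0,0]],[[0,0,0.15],[0,0,0]],[[0,0,0.15],[0,0,0]],[[0,0,0.1],[0,0,0]],[[0,0,0.1],[0,0,0]],[[0,0,0],[0,0,0]],[[0,0,0],[0,0,0]]], claw=0.5)

```text
time_s: 5.95
position: [0.4858, 0.042, -0.004]
tool_rot: [[-0.539, 0.843, -0.0], [0.843, 0.539, 0.0], [0.0, -0.0, -1.0]]
ft_force: [0.7, -0.9, 0.0]
grip_width: 0.0428
gripper_force: 0.0
```

Run:
```python
from h import *
ys,xs=np.mgrid[0:384,0:512]; uv=np.c_[xs.ravel(),ys.ravel()]
im=snap('wrist','w3'); p=np.array(im['state']['position']);R=np.array(im['state']['tool_rot'])
P=dep(im,uv); t=(P-p)@R*1000; k=(abs(t[:,0])<14)&(abs(t[:,1])<50)&(abs(t[:,1])>14)&(t[:,2]>-60)&(P[:,2]>.005)
z=np.sort(t[k,2])[::-1]; print(p,z[:60:5].round(1)); s=env.observe(); print(s['ft_force'],s['grip_width'])
```

```text
[ 0.48581854  0.04201401 -0.00400064] [-19.7 -20.2 -20.6 -20.8 -21.  -21.4 -21.6 -21.7 -22.  -22.2 -22.3 -22.5]
[0.01817376 0.06484683 0.56174967] 0.042209590670773574
```

View pics/w3.png

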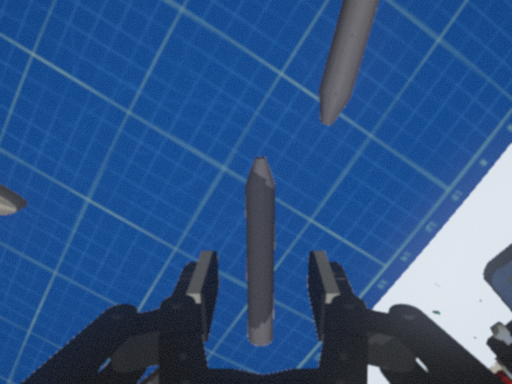

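The view shows the pin from (260,160) to (262,343), centred between the open fingers at (203,290) and (325,290), with no contact force. I'll go down 11 mm more and grip.

move_arm(motion=[[[0,0,0.1],[0,0,0]],[[0,0,0.07],[0,0,0]],[[0,0,0.05],[0,0,0]],[[0,0,0],[0,0,0]]])

```text
time_s: 6.4
position: [0.4856, 0.0421, -0.0153]
tool_rot: [[-0.539, 0.843, -0.001], [0.843, 0.539, 0.0], [0.001, -0.001, -1.0]]
ft_force: [0.6, 0.0, 1.0]
grip_width: 0.0428
gripper_force: 0.0
```

move_arm(motion=[[[0,0,0],[0,0,0]],[[0,0,0],[0,0,0]],[[0,0,0],[0,0,0]],[[0,0,0],[0,0,0]],[[0,0,0],[0,0,0]],[[0,0,0],[0,0,0]]], claw=1, force=50)

```text
time_s: 7.0
position: [0.4859, 0.042, -0.0147]
tool_rot: [[-0.539, 0.843, 0.0], [0.843, 0.539, -0.0], [-0.0, 0.0, -1.0]]
ft_force: [-0.7, -0.2, 4.1]
grip_width: 0.0119
gripper_force: 49.1
```

The grip width of 11.9 mm against a 14 mm pin means it is held by the fingertip edges. I'll open, go a little lower while watching the force, and re-grip.

move_arm(motion=[[[0,0,0],[0,0,0]],[[0,0,0],[0,0,0]],[[0,0,0],[0,0,0]],[[0,0,0.03],[0,0,0]],[[0,0,0.03],[0,0,0]],[[0,0,0],[0,0,0]]], claw=0.6)

```text
time_s: 7.6
position: [0.4859, 0.042, -0.0174]
tool_rot: [[-0.539, 0.843, 0.0], [0.843, 0.539, -0.0], [-0.0, 0.0, -1.0]]
ft_force: [-2.6, 0.2, 9.1]
grip_width: 0.0344
gripper_force: 4.6
```

move_arm(motion=[[[0,0,0.02],[0,0,0]],[[0,0,0],[0,0,0]]])

```text
time_s: 7.8
position: [0.4859, 0.042, -0.0175]
tool_rot: [[-0.539, 0.842, 0.001], [0.842, 0.539, -0.0], [-0.001, 0.001, -1.0]]
ft_force: [-4.3, 0.2, 21.5]
grip_width: 0.0342
gripper_force: 11.0
```

move_arm(motion=[[[0,0,0.02],[0,0,0]],[[0,0,0],[0,0,0]]])

```text
time_s: 8.0
position: [0.4859, 0.042, -0.0176]
tool_rot: [[-0.539, 0.842, 0.002], [0.842, 0.539, -0.0], [-0.001, 0.001, -1.0]]
ft_force: [-8.2, 0.5, 34.7]
grip_width: 0.0341
gripper_force: 17.5
```

The mat is reached at TCP z ≈ -17.2 mm, so the tips are 20 mm behind the TCP. I'll back off to about 1 mm clear and grip.

move_arm(motion=[[[0,0,-0.08],[0,0,0]],[[0,0,0],[0,0,0]],[[0,0,0],[0,0,0]]])

```text
time_s: 8.3
position: [0.4857, 0.042, -0.0161]
tool_rot: [[-0.539, 0.843, -0.0], [0.843, 0.539, 0.0], [0.0, -0.0, -1.0]]
ft_force: [0.3, 0.7, -1.2]
grip_width: 0.0339
gripper_force: 0.0
```

move_arm(motion=[[[0,0,0],[0,0,0]],[[0,0,0],[0,0,0]],[[0,0,0],[0,0,0]],[[0,0,0],[0,0,0]],[[0,0,0],[0,0,0]]], claw=1, force=60)

```text
time_s: 8.8
position: [0.4859, 0.042, -0.016]
tool_rot: [[-0.539, 0.843, -0.0], [0.843, 0.539, 0.0], [0.0, 0.0, -1.0]]
ft_force: [0.8, -0.6, 0.9]
grip_width: 0.0121
gripper_force: 58.7
```

Gripped, with no vertical load. Now I'll find the pin's middle in the tool frame and plan the lift and the approach to the bush.

```bash
cat >> h.py <<'E'
M=np.array([.505,-.0755,.0647]); YB=77.5
def ZB(): return np.array([.866*np.cos(np.radians(YB)),.866*np.sin(np.radians(YB)),.5])
def inb(d,g,lat=(0,0),R=None):
    """TCP with the pin mid d outside the mouth; g pin mid in tool; lat shift along bush level y and up-normal"""
    R=down(YB,30) if R is None else R
    return M+ZB()*d+R[:,1]*lat[0]-R[:,2]*lat[1]-R@np.array(g),R
E
python3 - <<'E'
from h import *
im=load('w3'); a=onz(im,[[260.5,158],[262,345]],.0097); p=np.array(im['state']['position']);R=np.array(im['state']['tool_rot'])
print((a-p)@R*1000)
g=[0,0,-.0257]
s=env.observe(); up=np.array(s['position'])+[0,0,.13]; plan(up,np.array(s['tool_rot']))
a=inb(.09,g); print(a); plan(*a,start=(up,np.array(s['tool_rot']))); plan(*inb(.055,g),start=a)
E
```

```text
[[ 50.1421928    0.68440851 -13.69316539]
 [-54.56420903   1.12875395 -13.70909485]]
3 x [[0.0, 0.0, -0.8667], [0.0, 0.0, 0.0]] mm [   0.    0. -130.] deg [0. 0. 0.]
(array([0.52465055, 0.01313791, 0.08744315]), array([[ 0.1874422 ,  0.97629601,  0.10821981],
       [ 0.84549714, -0.21643961,  0.488148  ],
       [ 0.5       ,  0.        , -0.8660254 ]]))
7 x [[-0.1246, 0.0857, 0.0534], [-0.2107, 0.5075, 0.7862]] mm [-45.2  17.1  26.5] deg [-11.8  28.4  44. ]
1 x [[-0.7, -0.0, 0.0], [0.0, 0.0, 0.0]] mm [-35.  -0.   0.] deg [0. 0. 0.]
```

move_arm(motion=[[[0,0,-0.3],[0,0,0]],[[0,0,-0.6],[0,0,0]],[[0,0,-0.85],[0,0,0]],[[0,0,-0.85],[0,0,0]],[[-0.1246,0.0857,0.0534],[-0.2107,0.5075,0.7862]],[[-0.1246,0.0857,0.0534],[-0.2107,0.5075,0.7862]],[[-0.1246,0.0857,0.0534],[-0.2107,0.5075,0.7862]],[[-0.1246,0.0857,0.0534],[-0.2107,0.5075,0.7862]],[[-0.1246,0.0857,0.0534],[-0.2107,0.5075,0.7862]],[[-0.1246,0.0857,0.0534],[-0.2107,0.5075,0.7862]],[[-0.1246,0.0857,0.0534],[-0.2107,0.5075,0.7862]],[[0,0,0],[0,0,0]],[[0,0,0],[0,0,0]]])

```text
time_s: 10.1
position: [0.5243, 0.013, 0.0874]
tool_rot: [[0.186, 0.977, 0.107], [0.847, -0.214, 0.487], [0.499, -0.0, -0.867]]
ft_force: [-0.3, -0.1, -0.5]
grip_width: 0.0117
gripper_force: 58.8
```

Run:
```python
from h import *
s=env.observe(); print(s['time_s'],s['ft_force'],s['q'])
im=snap('wrist','w4'); a=snap('top','t4'); b=snap('scene','s4')
c1=cv2.resize(im['frame'][130:384,120:400],(420,380)); c2=cv2.resize(a['frame'][140:220,300:390],(380,380),interpolation=cv2.INTER_CUBIC)
cv2.imwrite('pics/m4.png',np.hstack([c1,c2])[:,:,::-1])
plan(*inb(.09,[0,0,-.0257]))
```

```text
10.1 [-0.3395804  -0.12557453 -0.48899219] [-27.17105996  28.37834656  94.12559438  31.08815809  69.00575606
 -29.13689785]
1 x [[-0.0164, 0.0029, 0.0031], [-0.0024, 0.0091, 0.0236]] mm [-0.8  0.1  0.2] deg [-0.   0.1  0.2]
```

View pics/m4.png

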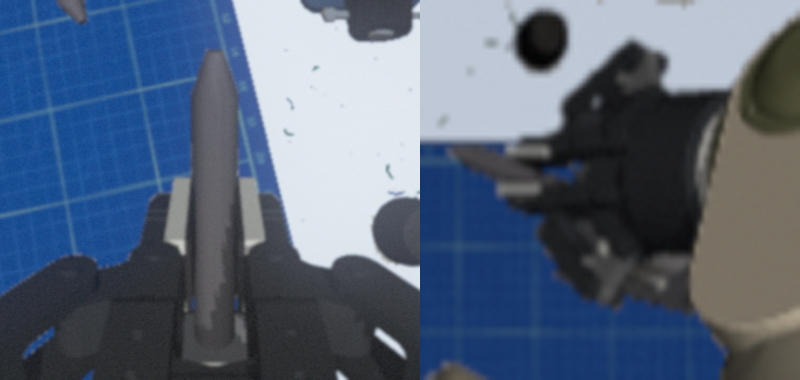

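The wrist view shows pin B held between the pads with its chamfer up at (215,50). The palm hides the square end and the gauge. I'll measure the pin's axis in the tool frame from depth.

```bash
cat >> h.py <<'E'
def held(im):
    """held pin's axis in tool frame from wrist depth (visible camera-side surface of r=7 cylinder)"""
    from scipy.optimize import least_squares
    ys,xs=np.mgrid[0:384,0:512]; uv=np.c_[xs.ravel(),ys.ravel()]; p=np.array(im['state']['position']);R=np.array(im['state']['tool_rot'])
    t=(dep(im,uv)-p)@R*1000
    k=(im['depth'].ravel()>0)&(t[:,0]>13)&(t[:,0]<60)&(abs(t[:,1]-1)<9)&(t[:,2]>-45)&(t[:,2]<0)
    q=t[k]; c=q[q[:,0]<34]
    def res(v):
        a=np.array([1,v[2],v[3]]);a/=np.linalg.norm(a); d=c-[0,v[0],v[1]]; return np.linalg.norm(d-np.outer(d@a,a),axis=1)-7
    o=least_squares(res,[1,-25,0,0],loss='soft_l1')
    print('held: n',k.sum(),'y0,z0',o.x[:2].round(2),'slopes deg',np.degrees(o.x[2:]).round(2),'rms',np.sqrt(np.mean(o.fun**2)).round(2),'xmax',np.percentile(q[:,0],[95,98,99.5]).round(1))
    return o.x
E
python3 - <<'E'
from h import *
held(load('w4'))
E
```

```text
held: n 2571 y0,z0 [  1.95 -24.8 ] slopes deg [0.17 0.21] rms 0.46 xmax [48.5 50.4 51.3]
```

Run:
```python
from h import *
im=load('top0'); print(onz(im,[[150+682/3.4,140+160/3.4]],.0647))
# mouth/face: fit circle r=20 in face plane from wrist depth points
for n,reg in(('w1',(205,310,210,310)),('top0',(170,210,325,375))):
    im=load(n); ys,xs=np.mgrid[reg[0]:reg[1],reg[2]:reg[3]]; uv=np.c_[xs.ravel(),ys.ravel()]; p=dep(im,uv); z=ZB()
    y=np.cross([0,0,1],z); y/=np.linalg.norm(y); u=np.cross(z,y)
    d=p-M; t=d@z; a=d@y; b=d@u
    k=(abs(t)<.004)&(np.hypot(a,b)<.024)
    a1,b1,t1=a[k]*1000,b[k]*1000,t[k]*1000
    print(n,k.sum(),'t med',np.median(t1),'bbox y',np.percentile(a1,[1,99]),'u',np.percentile(b1,[1,99]),'y',y.round(2),'u',u.round(2))
    h=(np.hypot(a,b)<.012)&(t<-.004)&(t>-.04); print(' hole',h.sum(),np.median(a[h]),np.median(b[h]))
    S=np.full((25,25),' '); 
    for aa,bb,tt in zip(a,b,t):
        i,j=int(round(bb*500+12)),int(round(aa*500+12))
        if 0<=i<25 and 0<=j<25 and -.03<tt<.005: S[24-i,j]='#' if abs(tt-np.median(t1)/1000)<.002 else '.'
    if n=='w1': print('\n'.join(''.join(r) for r in S))
```

```text
[[ 0.50211387 -0.07748254  0.0647    ]]
w1 522 t med -1.3707347594283914 bbox y [-19.12119998  19.22380724] u [-18.75062499  19.88512323] y [-0.98  0.22  0.  ] u [-0.11 -0.49  0.87]
 hole 129 -0.0043781505583553 -0.006628789183495113
                         
             #           
         ........        
       .....#.....       
      ...#######....     
    #..###########...    
    #.#############...   
   #########  ######..   
   ######..     #####..  
  #######        ####..  
..######.        # ##....
. # ####.        ####....
.  ####..        #####...
. ######..      .### #...
. ######...     .#####...
    ####.... ...#####....
   ######.......######...
.   ######..#.# ##### ...
..  #######..#######  ...
     ###############  ...
.    # #### #######     .
.       #######    .  ...
.         ##  # # ... ...
                 .. . .. 
.    .          ..... ...
top0 129 t med 0.6072381090467504 bbox y [-17.29183777  19.30513917] u [-18.76764114  20.12102316] y [-0.98  0.22  0.  ] u [-0.11 -0.49  0.87]
 hole 19 -0.0012696920170871579 -0.00862608640702248
```

Combining both cameras, the mouth is at about (0.5038, -0.0765, 0.0647). I'll move to d = 56 mm, then feel the way in.

```bash
sed -i 's/^M=.*; YB/M=np.array([.5038,-.0765,.0647]); YB/' h.py
python3 - <<'E'
from h import *
a=plan(*inb(.056,[.0007,.0003,-.0254]),N=2)
E
```

```text
2 x [[-0.3659, -0.012, -0.0073], [-0.0012, 0.0046, 0.0118]] mm [-36.6  -1.2  -0.7] deg [-0.   0.1  0.2]
```

move_arm(motion=[[[-0.366,-0.012,-0.007],[0,0.005,0.012]],[[-0.366,-0.012,-0.007],[0,0.005,0.012]],[[0,0,0],[0,0,0]],[[-0.05,0,0],[0,0,0]],[[-0.05,0,0],[0,0,0]],[[-0.05,0,0],[0,0,0]],[[0,0,0],[0,0,0]]])

```text
time_s: 10.95
position: [0.5151, -0.0242, 0.0661]
tool_rot: [[0.19, 0.976, 0.108], [0.844, -0.219, 0.489], [0.501, -0.001, -0.865]]
ft_force: [-0.5, -0.0, -0.9]
grip_width: 0.0115
gripper_force: 58.8
```

move_arm(motion=[[[-0.03,0,0],[0,0,0]],[[-0.03,0,0],[0,0,0]],[[-0.03,0,0],[0,0,0]],[[0,0,0],[0,0,0]]])

```text
time_s: 11.35
position: [0.5141, -0.0282, 0.0637]
tool_rot: [[0.191, 0.976, 0.108], [0.844, -0.219, 0.489], [0.501, -0.002, -0.865]]
ft_force: [-0.7, -0.1, -0.5]
grip_width: 0.0115
gripper_force: 58.8
```

move_arm(motion=[[[-0.03,0,0],[0,0,0]],[[-0.03,0,0],[0,0,0]],[[-0.03,0,0],[0,0,0]],[[0,0,0],[0,0,0]]])

```text
time_s: 11.75
position: [0.5133, -0.032, 0.0615]
tool_rot: [[0.191, 0.976, 0.108], [0.844, -0.219, 0.489], [0.501, -0.002, -0.865]]
ft_force: [0.5, 0.4, -0.9]
grip_width: 0.0118
gripper_force: 58.8
```

move_arm(motion=[[[-0.03,0,0],[0,0,0]],[[-0.03,0,0],[0,0,0]],[[-0.02,0,0],[0,0,0]],[[0,0,0],[0,0,0]]])

```text
time_s: 12.15
position: [0.5125, -0.0353, 0.0595]
tool_rot: [[0.191, 0.976, 0.109], [0.844, -0.219, 0.489], [0.501, -0.002, -0.865]]
ft_force: [0.2, -0.0, -0.7]
grip_width: 0.0116
gripper_force: 58.8
```

```bash
cat >> h.py <<'E'
def where(g):
    s=env.observe(); R=np.array(s['tool_rot']); c=np.array(s['position'])+R@np.array(g)-M; z=ZB(); y=np.cross([0,0,1],z); y/=np.linalg.norm(y)
    print('t',round(s['time_s'],2),'d',(c@z*1000).round(2),'lat y,u',(c@y*1000).round(2),(c@np.cross(z,y)*1000).round(2),'F tool',(R.T@np.array(s['ft_force'])).round(1),'torque tool',(R.T@np.array(s['wrist_torque'])).round(2))
E
python3 -c "
from h import *
where([.0007,.0003,-.0254])"
```

```text
t 12.15 d 34.5 lat y,u 0.06 -0.14 F tool [-0.4  0.2  0.6] torque tool [ 0.   -0.4  -0.01]
```

Freely inside the bore at d = 34.5 mm. I'll keep going in 1 mm steps.

move_arm(motion=[[[-0.02,0,0],[0,0,0]],[[-0.02,0,0],[0,0,0]],[[-0.02,0,0],[0,0,0]],[[0,0,0],[0,0,0]]])

```text
time_s: 12.55
position: [0.512, -0.0379, 0.058]
tool_rot: [[0.191, 0.976, 0.108], [0.844, -0.219, 0.489], [0.501, -0.002, -0.865]]
ft_force: [-0.2, -0.9, -1.2]
grip_width: 0.0117
gripper_force: 58.8
```

move_arm(motion=[[[-0.02,0,0],[0,0,0]],[[0,0,0],[0,0,0]]])

```text
time_s: 12.75
position: [0.5118, -0.0387, 0.0575]
tool_rot: [[0.191, 0.976, 0.108], [0.844, -0.219, 0.489], [0.501, -0.002, -0.865]]
ft_force: [0.4, -0.8, -0.1]
grip_width: 0.0115
gripper_force: 58.8
```

```bash
python3 -c "
from h import *
where([.0007,.0003,-.0254])"
```

```text
t 12.75 d 30.57 lat y,u 0.08 -0.16 F tool [-0.7  0.6 -0.2] torque tool [-0.04 -0.3  -0.07]
```

move_arm(motion=[[[-0.02,0,0],[0,0,0]],[[0,0,0],[0,0,0]]])

```text
time_s: 12.95
position: [0.5116, -0.0392, 0.0572]
tool_rot: [[0.19, 0.976, 0.109], [0.844, -0.219, 0.49], [0.502, -0.002, -0.865]]
ft_force: [0.8, 2.8, 0.3]
grip_width: 0.0116
gripper_force: 58.8
```

move_arm(motion=[[[-0.02,0,0],[0,0,0]],[[0,0,0],[0,0,0]]])

```text
time_s: 13.15
position: [0.5116, -0.0392, 0.0571]
tool_rot: [[0.19, 0.976, 0.109], [0.843, -0.219, 0.491], [0.503, -0.002, -0.864]]
ft_force: [2.4, 6.5, 2.8]
grip_width: 0.0115
gripper_force: 58.9
```

```bash
python3 -c "
from h import *
where([.0007,.0003,-.0254])"
```

```text
t 13.15 d 29.74 lat y,u 0.19 -0.24 F tool [7.4 0.9 1. ] torque tool [-0.07  0.99 -0.04]
```

It stopped at d = 29.7 mm with a 7 N push, so pin B's inserted end (tool -x) is square and its chamfer is at tool +x. I'll pull back out and go over the tray with tool x along tray +x.

Run:
```python
from h import *
s=env.observe(); R=np.array(s['tool_rot']); p=np.array(s['position'])
a=(p+R[:,0]*.05,R); plan(*a); b=(a[0]+[0,.03,.06],R); plan(*b,start=a)
plan([.535,.33,.18],down(16),start=b)
```

```text
2 x [[0.5, -0.0, -0.0], [0.0, 0.0, 0.0]] mm [50. -0. -0.] deg [0. 0. 0.]
2 x [[0.5549, -0.0667, -0.3711], [0.0, 0.0, 0.0]] mm [ 55.5  -6.7 -37.1] deg [0. 0. 0.]
9 x [[0.5527, -0.4257, 0.0997], [-0.2257, -0.3777, 0.8311]] mm [272.1 -51.5 114.9] deg [-16.2 -27.2  59.8]
```

move_arm(motion=[[[0.2,0,0],[0,0,0]],[[0.4,0,0],[0,0,0]],[[0.4,0,0],[0,0,0]],[[0.5549,-0.0667,-0.3711],[0,0,0]],[[0.5549,-0.0667,-0.3711],[0,0,0]],[[0.5527,-0.4257,0.0997],[-0.2257,-0.3777,0.8311]],[[0.5527,-0.4257,0.0997],[-0.2257,-0.3777,0.8311]],[[0.5527,-0.4257,0.0997],[-0.2257,-0.3777,0.8311]],[[0.5527,-0.4257,0.0997],[-0.2257,-0.3777,0.8311]],[[0.5527,-0.4257,0.0997],[-0.2257,-0.3777,0.8311]],[[0.5527,-0.4257,0.0997],[-0.2257,-0.3777,0.8311]],[[0.5527,-0.4257,0.0997],[-0.2257,-0.3777,0.8311]],[[0.5527,-0.4257,0.0997],[-0.2257,-0.3777,0.8311]],[[0.5527,-0.4257,0.0997],[-0.2257,-0.3777,0.8311]],[[0,0,0],[0,0,0]],[[0,0,0],[0,0,0]]])

```text
time_s: 14.75
position: [0.5224, 0.3065, 0.1791]
tool_rot: [[0.931, 0.365, 0.022], [0.364, -0.931, 0.033], [0.033, -0.023, -0.999]]
ft_force: [0.4, -0.1, -1.9]
grip_width: 0.0114
gripper_force: 58.9
```

Run:
```python
from h import *
im=snap('wrist','w5'); held(im)
cv2.imwrite('pics/w5v.png',cv2.resize(im['frame'],(800,600))[:,:,::-1])
```

```text
held: n 2805 y0,z0 [  0.76 -25.5 ] slopes deg [-0.06  1.55] rms 1.98 xmax [50.4 52.5 53.4]
```

View pics/w5v.png

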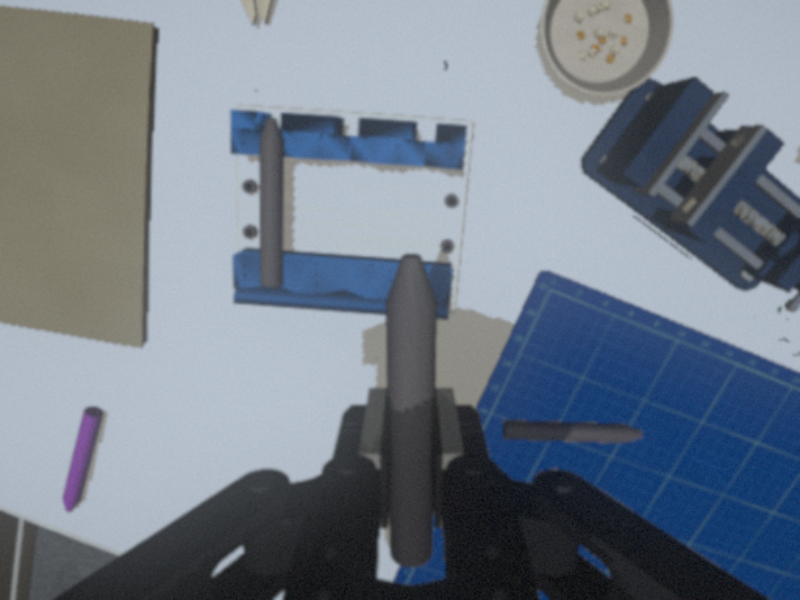

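The tray is in view with pin C at (270,200). The slots in its far (+x) stop are at (350,125) and (428,130), which puts nest 2 at x≈350 and nest 1 at x≈428. Pin A lies at (575,432) and pin B is held with its chamfer up. Next I'll measure the tray.

```bash
cat >> h.py <<'E'
def tray(im,seed,zc=.026,yaw0=16):
    """pin C axis, and rail inner edges, from an image; seed=pixel on pin C"""
    f=im['frame']; hsv=cv2.cvtColor(f,cv2.COLOR_RGB2HSV)
    m=((hsv[...,1]<90)&(hsv[...,2]<125)).astype(np.uint8); n,l=cv2.connectedComponents(m); k=l==l[seed[1],seed[0]]
    ys,xs=np.nonzero(k); w=onz(im,np.c_[xs,ys],zc+.003)[:,:2]; c,(_),_=cv2.minAreaRect((w*1000).astype(np.float32)); 
    c0=w.mean(0); a=np.linalg.svd(w-c0)[2][0]; a*=np.sign(a[0]); t=(w-c0)@a
    mid=c0+a*(t.max()+t.min())/2
    print('pinC n',len(w),'mid',mid.round(4),'len',np.ptp(t).round(4),'yaw',np.degrees(np.arctan2(a[1],a[0])).round(2))
    b=(hsv[...,0]>98)&(hsv[...,0]<125)&(hsv[...,1]>110)
    return mid,a,b
E
python3 - <<'E'
from h import *
im=load('w5'); mid,a,b=tray(im,(173,130))
load('top0')
ys,xs=np.nonzero(b[60:210,140:305]); ys+=60; xs+=140
w=onz(im,np.c_[xs,ys],.032)[:,:2]; n=np.array([-a[1],a[0]])
d=w-mid; X=d@a*1000; Y=d@n*1000
for lo in range(-110,15,8):
    k=(Y>lo)&(Y<lo+8)&(abs(X)<75); x=np.sort(X[k])
    if len(x)<5: continue
    g=np.diff(x); j=np.argmax(g); print(lo,'min',x[0].round(1),'gap',x[j].round(1),x[j+1].round(1),'max',x[-1].round(1))
print('Yrange',np.percentile(Y,[1,99]))
t=load('top0'); 
mt,at,_=tray(t,(168,174))
E
```

```text
pinC n 1967 mid [0.5389 0.4025] len 0.1098 yaw 8.76
-102 min -21.4 gap -16.0 41.8 max 58.3
-94 min 42.1 gap 42.3 42.5 max 54.3
-86 min -33.9 gap -19.7 40.2 max 53.3
-78 min -52.1 gap -19.2 38.2 max 55.2
-70 min -52.8 gap -20.9 37.5 max 57.3
-62 min -54.4 gap -21.6 35.6 max 53.1
-54 min -54.9 gap -23.0 35.0 max 49.7
-46 min -56.3 gap -24.4 34.0 max 47.2
-38 min -58.1 gap -25.2 32.3 max 45.3
-30 min -58.6 gap -26.5 31.4 max 52.0
-22 min -60.6 gap -27.8 29.7 max 48.8
-14 min -60.7 gap -29.6 28.6 max 45.4
-6 min -62.1 gap -53.1 28.3 max 42.7
2 min -63.1 gap -57.3 -55.7 max -31.9
10 min -64.0 gap -33.0 25.5 max 48.0
Yrange [-98.77774281  28.18000346]
pinC n 203 mid [0.5361 0.404 ] len 0.1029 yaw 14.26
```

```bash
cat >> h.py <<'E'
def trayfit(im,c0,yaw,box,zt=.032):
    """refine tray centre/yaw from inner rail edges (x=-27,+33 at height zt) and pin C's flank-to-flank centre (y=+45)"""
    f=im['frame']; hsv=cv2.cvtColor(f,cv2.COLOR_RGB2HSV); b=(hsv[...,0]>98)&(hsv[...,0]<125)&(hsv[...,1]>110)
    r0,r1,q0,q1=box; ys,xs=np.mgrid[r0:r1,q0:q1]; uv=np.c_[xs.ravel(),ys.ravel()]; bl=b[r0:r1,q0:q1].ravel()
    w=onz(im,uv,zt)[:,:2]; dk=(hsv[...,2][r0:r1,q0:q1].ravel()<125)&(hsv[...,1][r0:r1,q0:q1].ravel()<90); wp=onz(im,uv,.029)[:,:2]
    c0=np.array(c0,float)
    for it in range(5):
        a=np.array([np.cos(np.radians(yaw)),np.sin(np.radians(yaw))]); n=np.array([-a[1],a[0]])
        X=(w-c0)@a*1000; Y=(w-c0)@n*1000; L=[];H=[]
        for y in np.arange(-58,36,3):
            k=bl&(abs(Y-y)<1.5); x=X[k&(X<0)&(X>-60)]; 
            if len(x): L.append((y,x.max()))
            x=X[k&(X>0)&(X<70)]
            if len(x): H.append((y,x.min()))
        sl=[]; ic=[]
        for P in(L,H):
            P=np.array(P); k=np.ones(len(P),bool)
            for _ in range(4): q=np.polyfit(P[k,0],P[k,1],1); e=abs(P[:,1]-np.polyval(q,P[:,0])); k=e<max(2,1.2*np.median(e))
            sl.append(q[0]); ic.append(np.polyval(q,0))
        Xp=(wp-c0)@a*1000; Yp=(wp-c0)@n*1000; yc=[]
        for x in np.arange(-20,26,2):
            y=np.sort(Yp[dk&(abs(Xp-x)<1)&(abs(Yp-45)<12)])
            if len(y): yc.append((x,y.min(),y.max()))
        yc=np.array(yc); med=np.median(yc,0)
        yaw+=-np.degrees(np.mean(sl)); dx=np.mean(ic)-3; c0=c0+a*dx/1000+n*((med[1]+med[2])/2-45)/1000
    k=dk&(abs(Yp-45)<8)&(abs(Xp)<60)
    print('tray',c0.round(4),'yaw',yaw.round(2),'slopes deg',np.degrees(sl).round(2),'gap',(ic[1]-ic[0]).round(1),'pinC flanks',med[1:].round(1),'pinC slope',np.degrees(np.polyfit(yc[:,0],yc[:,1:].mean(1),1)[0]).round(2),'pinC x',np.percentile(Xp[k],[.5,99.5]).round(1))
    return c0,yaw
E
python3 - <<'E'
from h import *
trayfit(load('w5'),[.54,.36],17.8,(60,210,140,310))
trayfit(load('top0'),[.54,.36],17.8,(140,205,145,225))
E
```

```text
tray [0.5474 0.3598] yaw 17.43 slopes deg [ 0.33 -0.33] gap 58.2 pinC flanks [38.3 51.7] pinC slope -0.94 pinC x [-59.4  52.7]
tray [0.5409 0.3594] yaw 16.73 slopes deg [ 0.35 -0.35] gap 62.0 pinC flanks [39.6 50.4] pinC slope 1.3 pinC x [-59.1  57. ]
```

Run:
```python
from h import *
for n,box,yaw in(('w5',(60,210,140,310),17.4),('top0',(140,205,145,225),17.)):
    im=load(n); r0,r1,q0,q1=box; ys,xs=np.mgrid[r0:r1,q0:q1]; uv=np.c_[xs.ravel(),ys.ravel()]; P=dep(im,uv); hsv=cv2.cvtColor(im['frame'],cv2.COLOR_RGB2HSV)[r0:r1,q0:q1].reshape(-1,3)
    bl=(hsv[:,0]>98)&(hsv[:,0]<125)&(hsv[:,1]>110); c=np.array([.543,.36]); y=np.radians(yaw); a=np.array([np.cos(y),np.sin(y)]); nn=np.array([-a[1],a[0]])
    X=(P[:,:2]-c)@a*1000; Y=(P[:,:2]-c)@nn*1000; Z=P[:,2]*1000
    print(n,'white plate z',np.median(Z[~bl&(abs(X-3)<15)&(abs(Y)<20)]).round(1))
    k=bl&(Z>27)&(Z<45)
    for yy in(-55,-35,-25,-15,-5,15,25):
        s=k&(abs(Y-yy)<3); x=X[s]; lo=x[x<3];hi=x[x>3]
        f=lambda v:np.percentile(v,[3,97]).round(1) if len(v)>3 else ''
        print(yy,f(lo),f(hi),np.percentile(Z[s],90).round(1) if s.any() else '')
    p=~bl&(abs(Y-45)<7)&(Z>27)&(Z<40)&(abs(X)<65); print('pinC',p.sum(),np.median(Y[p]),np.percentile(X[p],[1,99]),np.polyfit(X[p],Y[p],1))
```

```text
w5 white plate z 5.0
-55  [36.5 48.2] 28.8
-35  [38.1 54.3] 32.0
-25 [-52.3 -25.2] [36.4 51.2] 32.1
-15 [-52.2 -25.4] [35.9 49.6] 31.7
-5 [-53.3 -47.3]  31.6
15 [-52.3 -25.4] [36.4 53. ] 31.6
25 [-52.6 -25.1] [35.9 50.6] 31.9
pinC 1510 44.1146486444361 [-54.77175156  54.79943039] [-3.42631985e-03  4.44166651e+01]
top0 white plate z 5.8
-55 [-55.7 -36.1] [33.6 54.4] 32.1
-35 [-55.7 -29. ] [43.2 52.6] 33.5
-25 [-55.2 -30. ] [32.7 54. ] 34.0
-15 [-54.8 -29.4] [32.3 53.7] 32.9
-5 [-55.2 -48.4]  33.1
15 [-55.  -29.4] [33.2 54.8] 33.0
25 [-54.6 -30.3] [32.7 54. ] 34.6
pinC 164 44.93522328474996 [-43.70241665  52.55694861] [5.83947983e-03 4.49994618e+01]
```

The two views differ by about 4 mm along tray x, so I'll put the camera directly above the tray and level the tool.

Run:
```python
from h import *
plan([.462,.335,.12],down(17.2),N=4)
```

```text
4 x [[-0.2402, -0.2364, 0.2959], [-0.0436, -0.0573, 0.1293]] mm [-47.5 -48.   59.1] deg [-1.4 -1.8  4.1]
```

move_arm(motion=[[[-0.2402,-0.2364,0.2959],[-0.0436,-0.0573,0.1293]],[[-0.2402,-0.2364,0.2959],[-0.0436,-0.0573,0.1293]],[[-0.2402,-0.2364,0.2959],[-0.0436,-0.0573,0.1293]],[[-0.2402,-0.2364,0.2959],[-0.0436,-0.0573,0.1293]],[[0,0,0],[0,0,0]],[[0,0,0],[0,0,0]]])

```text
time_s: 15.4
position: [0.4629, 0.3344, 0.1211]
tool_rot: [[0.956, 0.294, 0.002], [0.294, -0.956, 0.001], [0.002, -0.0, -1.0]]
ft_force: [0.5, -0.6, -0.3]
grip_width: 0.0113
gripper_force: 58.9
```

```bash
cat >> h.py <<'E'
def traydep(n,c,yaw,box):
    im=load(n); r0,r1,q0,q1=box; ys,xs=np.mgrid[r0:r1,q0:q1]; uv=np.c_[xs.ravel(),ys.ravel()]; P=dep(im,uv); hsv=cv2.cvtColor(im['frame'],cv2.COLOR_RGB2HSV)[r0:r1,q0:q1].reshape(-1,3)
    bl=(hsv[:,0]>98)&(hsv[:,0]<125)&(hsv[:,1]>110); c=np.array(c); y=np.radians(yaw); a=np.array([np.cos(y),np.sin(y)]); nn=np.array([-a[1],a[0]])
    X=(P[:,:2]-c)@a*1000; Y=(P[:,:2]-c)@nn*1000; Z=P[:,2]*1000
    k=bl&(Z>27)&(Z<45)
    for yy in(-55,-35,-25,-15,-5,5,15,25,35):
        s=k&(abs(Y-yy)<3); x=X[s]; lo=x[x<3];hi=x[x>3]
        f=lambda v:np.percentile(v,[3,97]).round(1) if len(v)>3 else ''
        print(yy,f(lo),f(hi),np.percentile(Z[s],90).round(1) if s.any() else '')
    p=~bl&(abs(Y-45)<9)&(Z>27)&(Z<40)&(abs(X)<65); print('pinC',p.sum(),np.median(Y[p]).round(1),np.percentile(X[p],[1,99]).round(1),np.degrees(np.polyfit(X[p],Y[p],1)[0]).round(2),'topz',np.percentile(Z[p],90).round(1))
    return X,Y,Z,bl
E
python3 - <<'E'
from h import *
im=snap('wrist','w6'); print(im['state']['position'],np.round(im['state']['tool_rot'],3).tolist()); held(im)
X,Y,Z,bl=traydep('w6',[.543,.36],17.2,(0,330,0,512))
k=bl&(Z>20)&(Z<45)
for yb in range(-70,-25,3):
    s=k&(abs(Y-yb)<1.5)&(X>40)&(X<62); print(yb,np.median(Z[s]).round(1) if s.any() else None,s.sum(),end=' | ')
cv2.imwrite('pics/w6v.png',cv2.resize(im['frame'],(800,600))[:,:,::-1])
E
```

```text
[0.46290122 0.33444432 0.12110126] [[0.956, 0.294, 0.002], [0.294, -0.956, 0.001], [0.002, -0.0, -1.0]]
held: n 2838 y0,z0 [  0.77 -26.03] slopes deg [-0.52  2.63] rms 2.4 xmax [50.4 52.5 53.5]
-55 [-52.8 -26.3] [35.  54.7] 31.1
-35 [-53.5 -27.2] [40.6 55.9] 31.7
-25 [-52.8 -25.3] [35.4 55.2] 31.9
-15 [-52.3 -25.3] [35.3 55.3] 31.6
-5 [-53.8 -46.7] [49.3 56. ] 31.5
5 [-53.6 -46.6] [49.5 55.8] 31.4
15 [-52.8 -25.8] [35.5 55.5] 31.5
25 [-52.5 -25.7] [35.1 55.6] 31.9
35 [-52.8 -27.3] [36.7 56.1] 31.5
pinC 2626 44.5 [-55.2  54.1] -0.24 topz 32.3
-70 None 0 | -67 30.6 25 | -64 31.1 97 | -61 30.9 98 | -58 28.7 91 | -55 25.8 83 | -52 23.1 83 | -49 21.1 34 | -46 None 0 | -43 None 0 | -40 20.6 18 | -37 23.4 84 | -34 27.0 101 | -31 29.9 110 | -28 30.8 106 |
```

View pics/w6v.png

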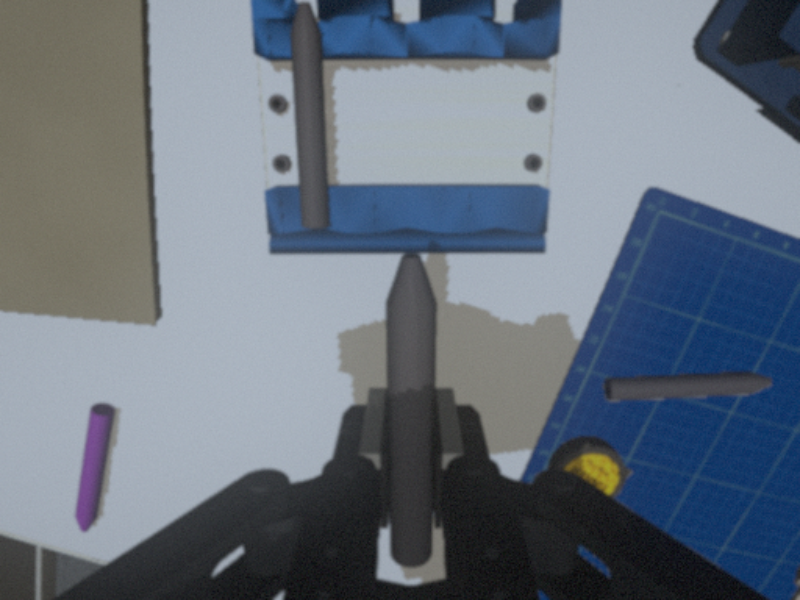

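The tray is seen squarely. Nest 1's slot is at (503,8) and nest 2's at (407,10), pin C is at (310,120), the held tip is at (412,254), and pin A lies at (690,385). I'll measure the held tip with the same camera so the shared bias cancels.

Run:
```python
from h import *
im=load('w6'); p=np.array(im['state']['position']);R=np.array(im['state']['tool_rot'])
# dark/bright profile along the held pin's centre column near the tip
g=cv2.cvtColor(im['frame'],cv2.COLOR_RGB2GRAY); v=np.arange(155,172); print(dict(zip(v.tolist(),g[155:172,261:266].mean(1).astype(int).tolist())))
w=onz(im,[[263.7,x] for x in(160,161,162,163,164)],p[2]+.0257); print(((w-p)@R*1000).round(1).tolist())
# square end and flanks of held pin
for vv in(200,230): print(vv,g[vv,240:290].tolist())
# pin C: profile on its axis
c=onz(im,[[x/1.5625,y/1.5625] for x,y in((305,3),(316,228))],.026); a=np.array([np.cos(np.radians(17.2)),np.sin(np.radians(17.2))])
print((c[:,:2]-[.543,.36])@a*1000,np.linalg.norm(c[1]-c[0]),np.degrees(np.arctan2(*(c[0]-c[1])[[1,0]])))
```

```text
{155: 81, 156: 78, 157: 73, 158: 70, 159: 61, 160: 58, 161: 59, 162: 63, 163: 58, 164: 62, 165: 75, 166: 83, 167: 83, 168: 85, 169: 85, 170: 86, 171: 83}
[[55.0, 1.1, -25.6], [54.6, 1.1, -25.6], [54.2, 1.1, -25.6], [53.8, 1.1, -25.6], [53.4, 1.1, -25.6]]
200 [173, 172, 176, 172, 176, 169, 145, 105, 76, 73, 70, 77, 84, 80, 78, 87, 87, 86, 88, 90, 86, 90, 89, 89, 89, 87, 85, 85, 83, 82, 80, 83, 80, 79, 74, 74, 67, 65, 76, 101, 121, 126, 133, 134, 130, 129, 128, 130, 131, 130]
230 [132, 132, 132, 132, 130, 130, 121, 102, 78, 67, 72, 75, 80, 79, 81, 83, 84, 84, 88, 85, 86, 90, 88, 84, 84, 84, 85, 80, 82, 80, 80, 79, 77, 77, 71, 67, 67, 67, 82, 112, 127, 131, 127, 130, 130, 131, 129, 130, 129, 130]
[ 56.17663384 -44.30715794] 0.10048392586611184 17.106396322127356
```

In the camera frame the stop faces are at X = -46.6 and +49.4. Their spacing is 96.0 mm against the stated 95.5, so the nest middle is at X ≈ 6.0, and pin C's measured middle (6.3) agrees. The held pin's middle is at tool x ≈ +3.5 in the same camera, so the TCP goes to X = 2.8, Y = -43.7.

```bash
cat >> h.py <<'E'
CT=np.array([.543,.36]); YT=17.15
def overtray(X,Y,z,yaw=YT):
    a=np.array([np.cos(np.radians(17.2)),np.sin(np.radians(17.2))]); n=np.array([-a[1],a[0]]); q=CT+a*X/1000+n*Y/1000
    return np.array([q[0],q[1],z]),down(yaw)
E
python3 - <<'E'
from h import *
a=overtray(2.8,-43.7,.06); plan(*a); plan(*overtray(2.8,-43.7,.010),start=a)
E
```

```text
3 x [[0.5754, 0.2849, 0.41], [-0.0007, -0.0062, -0.0022]] mm [86.3 42.7 61.6] deg [-0.  -0.1 -0.1]
2 x [[0.0, 0.0, 0.5], [0.0, 0.0, 0.0]] mm [ 0.  0. 50.] deg [0. 0. 0.]
```

move_arm(motion=[[[0.5754,0.2849,0.41],[0,-0.006,-0.002]],[[0.5754,0.2849,0.41],[0,-0.006,-0.002]],[[0.5754,0.2849,0.41],[0,-0.006,-0.002]],[[0,0,0],[0,0,0]],[[0,0,0.3],[0,0,0]],[[0,0,0.3],[0,0,0]],[[0,0,0.25],[0,0,0]],[[0,0,0],[0,0,0]],[[0,0,0],[0,0,0]]])

```text
time_s: 16.35
position: [0.5579, 0.3198, 0.017]
tool_rot: [[0.955, 0.295, -0.001], [0.295, -0.955, -0.0], [-0.001, -0.0, -1.0]]
ft_force: [0.2, 0.5, -0.6]
grip_width: 0.0116
gripper_force: 58.9
```

Run:
```python
from h import *
plan(*overtray(2.8,-43.7,.004),N=1); s=env.observe(); print(s['time_s'],s['position'],s['ft_force'])
```

```text
1 x [[0.0096, 0.017, 0.2593], [-0.0012, 0.0072, 0.002]] mm [ 0.5  0.9 13. ] deg [-0.   0.1  0. ]
16.35 [0.55790015 0.31975674 0.01696788] [ 0.17177315  0.52684311 -0.58422369]
```

move_arm(motion=[[[0.01,0.017,0.06],[0,0.007,0]],[[0,0,0.06],[0,0,0]],[[0,0,0.06],[0,0,0]],[[0,0,0.06],[0,0,0]],[[0,0,0],[0,0,0]]])

```text
time_s: 16.85
position: [0.558, 0.319, 0.0037]
tool_rot: [[0.955, 0.295, -0.002], [0.295, -0.955, -0.001], [-0.002, -0.0, -1.0]]
ft_force: [-0.2, -0.4, -1.0]
grip_width: 0.0113
gripper_force: 58.9
```

move_arm(motion=[[[0,0,0.02],[0,0,0]],[[0,0,0.02],[0,0,0]],[[0,0,0],[0,0,0]]])

```text
time_s: 17.15
position: [0.5582, 0.3191, 0.0021]
tool_rot: [[0.955, 0.295, -0.001], [0.295, -0.955, -0.0], [-0.001, -0.0, -1.0]]
ft_force: [-0.4, 0.6, -1.3]
grip_width: 0.0119
gripper_force: 58.9
```

move_arm(motion=[[[0,0,0.02],[0,0,0]],[[0,0,0.01],[0,0,0]],[[0,0,0],[0,0,0]]])

```text
time_s: 17.45
position: [0.5582, 0.3191, 0.0006]
tool_rot: [[0.955, 0.295, -0.001], [0.295, -0.955, -0.0], [-0.001, -0.0, -1.0]]
ft_force: [-0.5, 0.2, -1.2]
grip_width: 0.0119
gripper_force: 58.9
```

move_arm(motion=[[[0,0,0.02],[0,0,0]],[[0,0,0],[0,0,0]]])

```text
time_s: 17.65
position: [0.5584, 0.319, 0.0003]
tool_rot: [[0.955, 0.295, -0.0], [0.295, -0.955, -0.0], [-0.0, 0.0, -1.0]]
ft_force: [-1.7, -1.1, 3.4]
grip_width: 0.0116
gripper_force: 59.5
```

```bash
python3 -c "
from h import *
s=env.observe(); R=np.array(s['tool_rot']); print(s['time_s'],s['position'],R.T@s['ft_force'],R.T@s['wrist_torque'])"
```

```text
17.65 [5.58432722e-01 3.19043760e-01 2.79225364e-04] [-1.96913952  0.53637125 -3.38990969] [-0.18819497 -0.29789854 -0.07397236]
```

Contact comes exactly at the nested height (TCP z = 0.3 mm, pin axis 26 mm). I'll release, rise and check from above.

move_arm(motion=[[[0,0,0],[0,0,0]],[[0,0,0],[0,0,0]],[[0,0,0],[0,0,0]],[[0,0,0],[0,0,0]]], claw=0.7)

```text
time_s: 18.05
position: [0.5582, 0.3192, -0.0004]
tool_rot: [[0.955, 0.295, -0.001], [0.295, -0.955, -0.0], [-0.001, -0.0, -1.0]]
ft_force: [0.4, -0.8, -0.1]
grip_width: 0.0257
gripper_force: 0.0
```

move_arm(motion=[[[0,0,-0.2],[0,0,0]],[[0,0,-0.6],[0,0,0]],[[0,0,-0.8],[0,0,0]],[[-0.7,0,-0.7],[0,0,0]],[[-0.7,0,-0.7],[0,0,0]],[[0,0,0],[0,0,0]],[[0,0,0],[0,0,0]]])

```text
time_s: 18.75
position: [0.4915, 0.2986, 0.1513]
tool_rot: [[0.955, 0.295, 0.002], [0.295, -0.955, 0.001], [0.002, -0.0, -1.0]]
ft_force: [0.8, 0.1, -1.1]
grip_width: 0.0256
gripper_force: 0.0
```

```bash
cat >> h.py <<'E'
def pinsintray(n):
    im=load(n); ys,xs=np.mgrid[0:384,0:512]; P=dep(im,np.c_[xs.ravel(),ys.ravel()]); hsv=cv2.cvtColor(im['frame'],cv2.COLOR_RGB2HSV).reshape(-1,3)
    a=np.array([np.cos(np.radians(17.2)),np.sin(np.radians(17.2))]); nn=np.array([-a[1],a[0]])
    X=(P[:,:2]-CT)@a*1000; Y=(P[:,:2]-CT)@nn*1000; Z=P[:,2]*1000; d=(hsv[:,1]<90)&(hsv[:,2]<150)
    for y0 in(-45,0,45):
        k=d&(abs(Y-y0)<9)&(Z>24)&(Z<45)&(X>-60)&(X<70)
        if k.sum()<50: print(y0,'none'); continue
        t=[(round(float(np.median(Y[k&(abs(X-x)<4)])),1),round(float(np.percentile(Z[k&(abs(X-x)<4)],90)),1)) for x in(-35,-15,5,25,45) if (k&(abs(X-x)<4)).sum()>5]
        print(y0,k.sum(),'X',np.percentile(X[k],[1,99]).round(1),'(Y,Ztop) along x:',t,'width at ends',[np.ptp(np.percentile(Y[k&(abs(X-x)<1.5)],[4,96])).round(1) if (k&(abs(X-x)<1.5)).sum()>3 else None for x in(-41,-36,40,46,50,53)])
E
python3 - <<'E'
from h import *
im=snap('wrist','w7'); s=env.observe(); print(s['time_s'],s['position'],s['grip_width']); pinsintray('w7')
E
```

```text
18.8 [0.49167564 0.29850712 0.15000679] 0.025521180821417137
-45 2138 X [-55.1  58.1] (Y,Ztop) along x: [(-44.4, 32.4), (-44.4, 32.4), (-44.5, 32.6), (-44.5, 32.4), (-44.5, 31.9)] width at ends [np.float64(11.9), np.float64(12.3), np.float64(12.1), np.float64(9.4), np.float64(14.5), np.float64(15.5)]
0 104 X [-55.8  59.5] (Y,Ztop) along x: [] width at ends [None, None, None, None, np.float64(3.1), np.float64(15.3)]
45 2077 X [-54.9  55.9] (Y,Ztop) along x: [(43.3, 32.4), (43.3, 32.5), (43.5, 32.3), (43.6, 32.1), (43.5, 31.9)] width at ends [np.float64(11.4), np.float64(11.5), np.float64(11.1), np.float64(10.7), np.float64(11.6), np.float64(10.0)]
```

Pin B lies in nest 1 level with pin C (top at 32.4 mm all along). Now pin A, with claw 0.5 and tool yaw 109.2.

Run:
```python
from h import *
plan([.4572,.161,.09],down(109.2),N=13)
```

```text
13 x [[-0.2335, 0.0682, 0.0924], [-0.0002, 0.0001, -0.8849]] mm [-73.5 121.2  60. ] deg [ -0.   0. -92.]
```

move_arm(motion=[[[-0.2335,0.0682,0.0924],[0,0,-0.8849]],[[-0.2335,0.0682,0.0924],[0,0,-0.8849]],[[-0.2335,0.0682,0.0924],[0,0,-0.8849]],[[-0.2335,0.0682,0.0924],[0,0,-0.8849]],[[-0.2335,0.0682,0.0924],[0,0,-0.8849]],[[-0.2335,0.0682,0.0924],[0,0,-0.8849]],[[-0.2335,0.0682,0.0924],[0,0,-0.8849]],[[-0.2335,0.0682,0.0924],[0,0,-0.8849]],[[-0.2335,0.0682,0.0924],[0,0,-0.8849]],[[-0.2335,0.0682,0.0924],[0,0,-0.8849]],[[-0.2335,0.0682,0.0924],[0,0,-0.8849]],[[-0.2335,0.0682,0.0924],[0,0,-0.8849]],[[-0.2335,0.0682,0.0924],[0,0,-0.8849]],[[0,0,0],[0,0,0]],[[0,0,0],[0,0,0]]], claw=0.5)

```text
time_s: 20.3
position: [0.457, 0.161, 0.089]
tool_rot: [[-0.325, 0.946, -0.003], [0.946, 0.325, -0.0], [0.001, -0.003, -1.0]]
ft_force: [1.3, -0.2, 0.2]
grip_width: 0.0424
gripper_force: 0.0
```

Run:
```python
from h import *
im=snap('wrist','w8'); s=env.observe(); p=np.array(s['position']);R=np.array(s['tool_rot']); print(s['time_s'],p,np.degrees(np.arctan2(R[1,0],R[0,0])),s['grip_width'])
ys,xs=np.mgrid[0:384,0:512]; P=dep(im,np.c_[xs.ravel(),ys.ravel()]); t=(P-p)@R*1000
k=(P[:,2]>.0085)&(P[:,2]<.022)&(np.hypot(t[:,0],t[:,1])<65)&(abs(t[:,1])<20)
q=t[k]; m,b=np.polyfit(q[:,0],q[:,1],1); print(k.sum(),'slope deg',np.degrees(m),'y0',b,'x',np.percentile(q[:,0],[.5,2,98,99.5]),'z',np.percentile(P[k,2],90))
for x in(-48,-42,-36,-20,0,20,36,42,48): r=q[abs(q[:,0]-x)<1.5]; print(x,np.percentile(r[:,1],[5,95]).round(1) if len(r)>4 else None)
```

```text
20.35 [0.45694272 0.16126912 0.08933753] 109.02411066421713 0.042650870829031955
2197 slope deg -0.16323578975890513 y0 0.8289796717327463 x [-49.90163544 -45.86530696  47.19624983  48.06928703] z 0.015986183284466444
-48 [-2.1  4.2]
-42 [-3.7  5.8]
-36 [-5.2  7.3]
-20 [-5.  7.]
0 [-4.8  6.8]
20 [-5.3  6.6]
36 [-5.2  7. ]
42 [-5.2  7. ]
48 [-5.1  6.8]
```

Pin A is centred (y ≈ 0.9, x middle ≈ -0.8 mm) with its narrow end at tool -x. I'll go down 105.4 mm and grip.

move_arm(motion=[[[-0.015,0,0.5],[0,0,0]],[[0,0,0.5],[0,0,0]],[[0,0,0.5],[0,0,0]],[[0,0,0.3],[0,0,0]],[[0,0,0.2],[0,0,0]],[[0,0,0.07],[0,0,0]],[[0,0,0.03],[0,0,0]],[[0,0,0],[0,0,0]]])

```text
time_s: 21.15
position: [0.4575, 0.1604, -0.0147]
tool_rot: [[-0.329, 0.944, 0.0], [0.944, 0.329, -0.0], [-0.0, 0.0, -1.0]]
ft_force: [-0.4, 0.0, -0.9]
grip_width: 0.0429
gripper_force: 0.0
```

```bash
python3 -c "
from h import *
plan([.4571,.1605,-.0161],down(109.1),N=1);print(env.observe()['ft_force'])"
```

```text
1 x [[0.0041, -0.0061, 0.0271], [0.0, 0.0006, 0.0108]] mm [ 0.2 -0.3  1.4] deg [0.  0.  0.1]
[-0.41745945  0.03510183 -0.92208118]
```

move_arm(motion=[[[0,0,0.027],[0,0,0]],[[0,0,0],[0,0,0]]])

```text
time_s: 21.35
position: [0.4573, 0.1603, -0.0162]
tool_rot: [[-0.329, 0.944, -0.0], [0.944, 0.329, -0.0], [-0.0, -0.0, -1.0]]
ft_force: [0.0, 0.6, 0.1]
grip_width: 0.0429
gripper_force: 0.0
```

move_arm(motion=[[[0,0,0],[0,0,0]],[[0,0,0],[0,0,0]],[[0,0,0],[0,0,0]],[[0,0,0],[0,0,0]],[[0,0,0],[0,0,0]],[[0,0,0],[0,0,0]]], claw=1, force=60)

```text
time_s: 21.95
position: [0.4576, 0.1603, -0.0161]
tool_rot: [[-0.329, 0.944, 0.0], [0.944, 0.329, -0.0], [-0.0, 0.0, -1.0]]
ft_force: [0.1, 0.6, 6.1]
grip_width: 0.0115
gripper_force: 60.2
```

Run:
```python
from h import *
s=env.observe(); print(s['position'],s['grip_width'],s['ft_force']); up=np.array(s['position'])+[0,0,.13]; R=np.array(s['tool_rot'])
plan(up,R); a=inb(.09,[0,.0003,-.0256]); plan(*a,start=(up,R)); plan(*inb(.056,[0,.0003,-.0256]),start=a)
```

```text
[ 0.45760405  0.16031138 -0.01605274] 0.011487456267747791 [0.0535577  0.5897702  6.05866921]
3 x [[-0.0002, 0.0003, -0.8667], [0.0, 0.0, 0.0]] mm [  -0.    0. -130.] deg [0. 0. 0.]
6 x [[-0.5337, 0.1629, -0.023], [-0.1724, 0.6089, 0.6452]] mm [-161.5   13.2   26.5] deg [-8.3 29.2 31. ]
1 x [[-0.68, -0.0, 0.0], [0.0, 0.0, 0.0]] mm [-34.  -0.   0.] deg [0. 0. 0.]
```

move_arm(motion=[[[0,0,-0.3],[0,0,0]],[[0,0,-0.6],[0,0,0]],[[0,0,-0.85],[0,0,0]],[[0,0,-0.85],[0,0,0]],[[-0.5337,0.1629,-0.023],[-0.1724,0.6089,0.6452]],[[-0.5337,0.1629,-0.023],[-0.1724,0.6089,0.6452]],[[-0.5337,0.1629,-0.023],[-0.1724,0.6089,0.6452]],[[-0.5337,0.1629,-0.023],[-0.1724,0.6089,0.6452]],[[-0.5337,0.1629,-0.023],[-0.1724,0.6089,0.6452]],[[-0.5337,0.1629,-0.023],[-0.1724,0.6089,0.6452]],[[0,0,0],[0,0,0]],[[0,0,0],[0,0,0]]])

```text
time_s: 23.15
position: [0.5224, 0.0115, 0.0865]
tool_rot: [[0.19, 0.976, 0.106], [0.845, -0.217, 0.488], [0.499, -0.003, -0.866]]
ft_force: [-0.8, 0.7, -0.3]
grip_width: 0.0122
gripper_force: 58.8
```

Run:
```python
from h import *
im=snap('wrist','w9'); held(im); p=np.array(im['state']['position']);R=np.array(im['state']['tool_rot'])
plan(*inb(.056,[0,.0003,-.0256]),N=2)
```

```text
held: n 2854 y0,z0 [  1.94 -24.67] slopes deg [ 0.01 -0.13] rms 0.45 xmax [49.7 49.8 49.9]
2 x [[-0.3389, 0.007, -0.0053], [-0.0068, 0.0038, -0.0]] mm [-33.9   0.7  -0.5] deg [-0.1  0.1 -0. ]
```

Pin A is held straight. Pushing its tool -x end into the bore.

move_arm(motion=[[[-0.339,0.007,-0.005],[-0.007,0.004,0]],[[-0.339,0.007,-0.005],[-0.007,0.004,0]],[[0,0,0],[0,0,0]],[[-0.05,0,0],[0,0,0]],[[-0.05,0,0],[0,0,0]],[[-0.05,0,0],[0,0,0]],[[0,0,0],[0,0,0]]])

```text
time_s: 23.9
position: [0.5156, -0.0231, 0.0668]
tool_rot: [[0.188, 0.976, 0.109], [0.845, -0.217, 0.488], [0.5, 0.001, -0.866]]
ft_force: [-0.1, 0.5, -0.7]
grip_width: 0.0117
gripper_force: 58.8
```

move_arm(motion=[[[-0.04,0,0],[0,0,0]],[[-0.04,0,0],[0,0,0]],[[-0.04,0,0],[0,0,0]],[[-0.04,0,0],[0,0,0]],[[0,0,0],[0,0,0]]])

```text
time_s: 24.4
position: [0.514, -0.0303, 0.0625]
tool_rot: [[0.188, 0.976, 0.109], [0.845, -0.218, 0.489], [0.501, 0.0, -0.866]]
ft_force: [-0.3, 0.2, -1.0]
grip_width: 0.0114
gripper_force: 58.8
```

move_arm(motion=[[[-0.03,0,0],[0,0,0]],[[-0.03,0,0],[0,0,0]],[[-0.03,0,0],[0,0,0]],[[-0.02,0,0],[0,0,0]],[[0,0,0],[0,0,0]]])

```text
time_s: 24.9
position: [0.513, -0.0348, 0.0599]
tool_rot: [[0.188, 0.976, 0.109], [0.845, -0.218, 0.489], [0.501, 0.0, -0.866]]
ft_force: [0.3, 0.5, -1.2]
grip_width: 0.0116
gripper_force: 58.8
```

```bash
python3 -c "
from h import *
where([0,.0003,-.0256])"
```

```text
t 24.9 d 34.52 lat y,u -0.28 0.06 F tool [-0.1  0.2  1.3] torque tool [ 0.06 -0.32 -0.03]
```

move_arm(motion=[[[-0.03,0,0],[0,0,0]],[[-0.03,0,0],[0,0,0]],[[-0.02,0,0],[0,0,0]],[[0,0,0],[0,0,0]]])

```text
time_s: 25.3
position: [0.5123, -0.0382, 0.0579]
tool_rot: [[0.188, 0.976, 0.109], [0.845, -0.218, 0.489], [0.501, 0.0, -0.866]]
ft_force: [0.7, -0.4, -1.7]
grip_width: 0.0116
gripper_force: 58.8
```

move_arm(motion=[[[-0.02,0,0],[0,0,0]],[[-0.02,0,0],[0,0,0]],[[0,0,0],[0,0,0]]])

```text
time_s: 25.6
position: [0.5119, -0.0399, 0.0569]
tool_rot: [[0.188, 0.976, 0.109], [0.845, -0.217, 0.489], [0.501, 0.0, -0.866]]
ft_force: [0.4, -0.3, -0.8]
grip_width: 0.0112
gripper_force: 58.8
```

move_arm(motion=[[[-0.02,0,0],[0,0,0]],[[-0.02,0,0],[0,0,0]],[[0,0,0],[0,0,0]]])

```text
time_s: 25.9
position: [0.5115, -0.0416, 0.0559]
tool_rot: [[0.188, 0.976, 0.109], [0.845, -0.217, 0.489], [0.501, 0.0, -0.866]]
ft_force: [-0.1, 0.2, -0.8]
grip_width: 0.0117
gripper_force: 58.8
```

```bash
python3 -c "
from h import *
where([0,.0003,-.0256])"
```

```text
t 25.9 d 26.56 lat y,u -0.27 0.05 F tool [-0.2 -0.2  0.8] torque tool [-0.06 -0.33  0.02]
```

Past the step depth with no resistance, so this is the chamfered end. On to the floor.

move_arm(motion=[[[-0.02,0,0],[0,0,0]],[[-0.02,0,0],[0,0,0]],[[-0.02,0,0],[0,0,0]],[[0,0,0],[0,0,0]]])

```text
time_s: 26.3
position: [0.511, -0.0441, 0.0544]
tool_rot: [[0.188, 0.976, 0.109], [0.845, -0.217, 0.489], [0.501, 0.0, -0.866]]
ft_force: [-0.3, 0.1, -1.1]
grip_width: 0.0113
gripper_force: 58.8
```

move_arm(motion=[[[-0.02,0,0],[0,0,0]],[[-0.01,0,0],[0,0,0]],[[0,0,0],[0,0,0]]])

```text
time_s: 26.6
position: [0.5108, -0.0449, 0.0539]
tool_rot: [[0.188, 0.976, 0.109], [0.845, -0.217, 0.489], [0.501, 0.0, -0.865]]
ft_force: [1.4, 3.6, 1.5]
grip_width: 0.0115
gripper_force: 58.9
```

```bash
python3 -c "
from h import *
where([0,.0003,-.0256])"
```

```text
t 26.6 d 22.63 lat y,u -0.27 0.04 F tool [4.1 0.5 0.7] torque tool [-0.08  0.49  0.01]
```

It stopped at d = 22.6 mm with 4 N, 7 mm deeper than pin B, so pin A's tool -x end is chamfered. Pulling out and moving to nest 2 with tool x reversed (yaw 197).

Run:
```python
from h import *
s=env.observe(); R=np.array(s['tool_rot']); p=np.array(s['position'])
a=(p+R[:,0]*.06,R); b=(a[0]+[0,.03,.06],R); plan(*b,start=a)
plan(*overtray(2.8,1.2,.09,YT+180),start=b,N=18)
```

```text
2 x [[0.5542, -0.0649, -0.3723], [0.0, 0.0, 0.0]] mm [ 55.4  -6.5 -37.2] deg [0. 0. 0.]
18 x [[0.2584, 0.309, 0.1695], [0.2175, -0.1261, -0.8088]] mm [252.8 -48.2 208.9] deg [  31.3  -18.2 -116.5]
```

Run:
```python
from h import *
s=env.observe(); R=np.array(s['tool_rot']); p=np.array(s['position'])
b=(p+R[:,0]*.06+[0,.03,.06],R); c=(b[0]+[-.04,.03,.03],down(YT+180)); print(b[0],c[0])
plan(*c,start=b,N=17); plan(*overtray(2.8,1.2,.09,YT+180),start=c)
im=load('top0'); ys,xs=np.mgrid[115:160,225:295]; P=dep(im,np.c_[xs.ravel(),ys.ravel()]); k=P[:,2]>.01; print('vise',P[k].min(0),P[k].max(0),np.percentile(P[k,2],98))
```

```text
[0.52207077 0.0358192  0.14398798] [0.48207077 0.0658192  0.17398798]
17 x [[0.0781, -0.004, -0.0155], [0.2303, -0.1335, -0.8563]] mm [ 32.9 -45.5 -15.6] deg [  31.3  -18.2 -116.5]
7 x [[-0.4222, 0.7552, 0.24], [0.0, 0.0, 0.0]] mm [-147.8  264.3   84. ] deg [0. 0. 0.]
vise [0.39474748 0.06380154 0.01000728] [0.70560563 0.25407844 1.00345303] 0.06609720796152428
```

move_arm(motion=[[[0.2,0,0],[0,0,0]],[[0.5,0,0],[0,0,0]],[[0.5,0,0],[0,0,0]],[[0.5542,-0.0649,-0.3723],[0,0,0]],[[0.5542,-0.0649,-0.3723],[0,0,0]],[[0,0,0],[0,0,0]]])

```text
time_s: 27.2
position: [0.5229, 0.0369, 0.1471]
tool_rot: [[0.183, 0.977, 0.113], [0.847, -0.215, 0.487], [0.499, 0.007, -0.866]]
ft_force: [0.5, -1.1, -1.6]
grip_width: 0.0116
gripper_force: 58.8
```

move_arm(motion=[[[0.0781,-0.004,-0.0155],[0.2303,-0.1335,-0.8563]],[[0.0781,-0.004,-0.0155],[0.2303,-0.1335,-0.8563]],[[0.0781,-0.004,-0.0155],[0.2303,-0.1335,-0.8563]],[[0.0781,-0.004,-0.0155],[0.2303,-0.1335,-0.8563]],[[0.0781,-0.004,-0.0155],[0.2303,-0.1335,-0.8563]],[[0.0781,-0.004,-0.0155],[0.2303,-0.1335,-0.8563]],[[0.0781,-0.004,-0.0155],[0.2303,-0.1335,-0.8563]],[[0.0781,-0.004,-0.0155],[0.2303,-0.1335,-0.8563]],[[0.0781,-0.004,-0.0155],[0.2303,-0.1335,-0.8563]],[[0.0781,-0.004,-0.0155],[0.2303,-0.1335,-0.8563]],[[0.0781,-0.004,-0.0155],[0.2303,-0.1335,-0.8563]],[[0.0781,-0.004,-0.0155],[0.2303,-0.1335,-0.8563]],[[0.0781,-0.004,-0.0155],[0.2303,-0.1335,-0.8563]],[[0.0781,-0.004,-0.0155],[0.2303,-0.1335,-0.8563]],[[0.0781,-0.004,-0.0155],[0.2303,-0.1335,-0.8563]],[[0.0781,-0.004,-0.0155],[0.2303,-0.1335,-0.8563]],[[0.0781,-0.004,-0.0155],[0.2303,-0.1335,-0.8563]],[[0,0,0],[0,0,0]]])

```text
time_s: 29.0
position: [0.4811, 0.0659, 0.1733]
tool_rot: [[-0.955, -0.297, -0.001], [-0.297, 0.955, -0.001], [0.001, -0.001, -1.0]]
ft_force: [-0.7, 0.3, -1.5]
grip_width: 0.012
gripper_force: 58.8
```

Run:
```python
from h import *
plan(*overtray(2.8,1.2,.09,YT+180)); s=env.observe(); print(s['position'],s['grip_width'],s['q'])
```

```text
7 x [[-0.4258, 0.7537, 0.2372], [-0.0008, -0.0014, 0.0018]] mm [-149.3  263.7   82.9] deg [-0.  -0.1  0.1]
[0.48105262 0.06593376 0.17326096] 0.012029149043565193 [-6.15764564e+00  1.74055449e+01  8.80105661e+01 -7.44479097e-02
  7.46372673e+01 -1.13391358e+02]
```

move_arm(motion=[[[-0.4258,0.7537,0.2372],[0,0,0]],[[-0.4258,0.7537,0.2372],[0,0,0]],[[-0.4258,0.7537,0.2372],[0,0,0]],[[-0.4258,0.7537,0.2372],[0,0,0]],[[-0.4258,0.7537,0.2372],[0,0,0]],[[-0.4258,0.7537,0.2372],[0,0,0]],[[-0.4258,0.7537,0.2372],[0,0,0]],[[0,0,0],[0,0,0]],[[0,0,0],[0,0,0]]])

```text
time_s: 29.9
position: [0.5464, 0.3617, 0.0889]
tool_rot: [[-0.956, -0.293, -0.003], [-0.293, 0.956, -0.002], [0.003, -0.001, -1.0]]
ft_force: [0.6, 0.4, -0.7]
grip_width: 0.0116
gripper_force: 58.9
```

Run:
```python
from h import *
im=snap('wrist','w10'); held(im)
plan(*overtray(2.8,1.2,.017,YT+180),N=2); s=env.observe(); print(s['position'],s['grip_width'])
X,Y,Z,bl=traydep('w10',CT,17.2,(0,384,0,512))
pinsintray('w10')
p=np.array(im['state']['position']);R=np.array(im['state']['tool_rot'])
```

```text
held: n 2729 y0,z0 [ -0.73 -24.83] slopes deg [-0.45  0.27] rms 0.48 xmax [47.9 48.1 48.2]
2 x [[0.0091, 0.0147, 0.727], [-0.003, -0.0068, -0.008]] mm [ 0.9  1.5 72.7] deg [-0.  -0.1 -0.1]
[0.5467032  0.36090846 0.08969691] 0.011599207866548188
-55 [-51.7 -27.5] [35.7 48.6] 29.7
-35 [-52.7 -29.5] [38.6 54.1] 31.5
-25 [-51.1 -26.8] [34.6 43.9] 31.9
-15 [-51.6 -26.8] [34.6 36.3] 31.5
-5 [-53.5 -48.6]  31.4
5 [-53.5 -49.4]  31.4
15 [-50.8 -26.8] [34.5 36.4] 31.5
25 [-50.1 -26.6] [34.9 44.1] 31.7
35 [-51.5 -27.2] [35.3 49.8] 28.9
pinC 2667 44.2 [-55.4  55.7] -0.01 topz 32.2
-45 2726 X [-55.5  56.8] (Y,Ztop) along x: [(-43.4, 32.3), (-43.4, 32.4), (-43.4, 32.3), (-43.6, 32.1), (-43.9, 31.9)] width at ends [np.float64(11.8), np.float64(12.2), np.float64(12.1), np.float64(10.0), np.float64(15.4), np.float64(14.9)]
0 133 X [-56.1 -47.1] (Y,Ztop) along x: [] width at ends [None, None, None, None, None, None]
45 2689 X [-55.6  54.7] (Y,Ztop) along x: [(43.9, 32.2), (44.1, 32.4), (44.0, 32.3), (44.0, 32.2), (44.3, 31.9)] width at ends [np.float64(11.7), np.float64(12.0), np.float64(12.0), np.float64(9.6), np.float64(16.1), np.float64(11.7)]
```

Run:
```python
from h import *
for n in('w4','w5','w6','w9','w10'):
    im=load(n); print(n,np.array(im['T_tool_cam'])[:3,3].round(4),im['cx'],im['fx']); 
    g=cv2.cvtColor(im['frame'],cv2.COLOR_RGB2GRAY).astype(int); 
    for v in(225,300): 
        r=g[v,225:300]; print('  row',v,r[::3].tolist())
im=snap('wrist','w11'); held(im); print(np.abs(load('w10')['frame'].astype(int)-im['frame']).mean())
```

```text
w4 [ 0.0828  0.0021 -0.1608] 262.7052896830456 336.3527568402947
  row 225 [76, 74, 74, 73, 74, 77, 75, 78, 72, 86, 91, 98, 104, 104, 101, 101, 97, 83, 83, 107, 114, 95, 93, 96, 105]
  row 300 [54, 52, 52, 56, 52, 78, 89, 61, 45, 78, 91, 95, 99, 99, 91, 68, 64, 45, 62, 73, 77, 59, 66, 63, 63]
w5 [ 0.0848  0.0008 -0.1609] 262.7052896830456 336.3527568402947
  row 225 [191, 191, 177, 144, 142, 139, 143, 130, 69, 82, 86, 92, 91, 93, 91, 86, 82, 69, 121, 140, 138, 141, 139, 137, 139]
  row 300 [50, 46, 47, 45, 46, 55, 61, 46, 45, 50, 53, 61, 56, 55, 61, 51, 48, 33, 33, 52, 53, 33, 25, 31, 32]
w6 [ 0.0849  0.0006 -0.161 ] 262.7052896830456 336.3527568402947
  row 225 [131, 135, 132, 131, 128, 131, 131, 120, 71, 81, 81, 88, 86, 86, 84, 81, 74, 67, 111, 130, 130, 130, 129, 131, 128]
  row 300 [48, 47, 45, 44, 38, 49, 57, 45, 30, 49, 50, 50, 56, 52, 54, 53, 47, 37, 37, 41, 52, 28, 36, 30, 21]
w9 [ 0.0828  0.0021 -0.1608] 262.7052896830456 336.3527568402947
  row 225 [75, 75, 73, 77, 74, 77, 71, 72, 71, 90, 95, 97, 100, 98, 101, 96, 97, 83, 97, 90, 105, 110, 95, 93, 98]
  row 300 [57, 53, 51, 50, 51, 81, 92, 57, 48, 76, 95, 96, 97, 96, 76, 65, 64, 50, 64, 66, 72, 57, 59, 63, 64]
w10 [ 0.0807 -0.0006 -0.161 ] 262.7052896830456 336.3527568402947
  row 225 [185, 189, 184, 188, 186, 188, 167, 122, 61, 61, 65, 68, 68, 69, 67, 69, 66, 58, 162, 187, 189, 185, 187, 190, 189]
  row 300 [48, 44, 41, 39, 38, 53, 53, 42, 42, 54, 55, 60, 56, 60, 57, 57, 53, 36, 37, 49, 55, 37, 32, 29, 38]
held: n 2734 y0,z0 [ -0.88 -24.63] slopes deg [-0.07 -0.23] rms 0.47 xmax [47.9 48.  48.2]
3.95835198296441
```

T_tool_cam shifts with yaw, which means a constant world bias of about 2.1 mm along tray x. Corrected, the nest middle is X ≈ 3.5 and pin A sits centred in the grip, so the TCP target becomes X = 3.2, Y = 1.1.

Run:
```python
from h import *
plan(*overtray(3.2,1.1,.015,YT+180),N=3)
```

```text
3 x [[0.004, 0.0122, 0.5017], [-0.0019, -0.0027, -0.0062]] mm [ 0.6  1.9 75.3] deg [-0.  -0.1 -0.1]
```

move_arm(motion=[[[0.004,0.012,0.5],[-0.002,-0.003,-0.006]],[[0.004,0.012,0.5],[-0.002,-0.003,-0.006]],[[0.004,0.012,0.3],[-0.002,-0.003,-0.006]],[[0,0,0.14],[0,0,0]],[[0,0,0.06],[0,0,0]],[[0,0,0],[0,0,0]],[[0,0,0],[0,0,0]]])

```text
time_s: 30.7
position: [0.5461, 0.3629, 0.0164]
tool_rot: [[-0.955, -0.297, 0.002], [-0.297, 0.955, 0.001], [-0.002, 0.0, -1.0]]
ft_force: [-0.3, -0.7, -1.1]
grip_width: 0.0118
gripper_force: 58.9
```

Run:
```python
from h import *
plan(*overtray(3.2,1.1,.003,YT+180),N=1)
```

```text
1 x [[0.0133, -0.015, 0.2679], [0.0022, 0.0169, 0.0128]] mm [ 0.7 -0.7 13.4] deg [0.  0.1 0.1]
```

move_arm(motion=[[[0.01,-0.01,0.08],[0,0.01,0.01]],[[0,0,0.08],[0,0,0]],[[0,0,0.06],[0,0,0]],[[0,0,0.03],[0,0,0]],[[0,0,0],[0,0,0]]])

```text
time_s: 31.2
position: [0.5451, 0.3623, 0.0025]
tool_rot: [[-0.955, -0.296, -0.001], [-0.296, 0.955, -0.0], [0.001, 0.0, -1.0]]
ft_force: [-0.8, 0.2, -0.9]
grip_width: 0.0118
gripper_force: 59.0
```

move_arm(motion=[[[0,0,0.02],[0,0,0]],[[0,0,0.02],[0,0,0]],[[0,0,0],[0,0,0]]])

```text
time_s: 31.5
position: [0.5452, 0.3623, 0.0007]
tool_rot: [[-0.955, -0.296, -0.001], [-0.296, 0.955, -0.0], [0.001, 0.0, -1.0]]
ft_force: [-0.0, 0.3, -1.5]
grip_width: 0.0117
gripper_force: 59.0
```

move_arm(motion=[[[0,0,0.02],[0,0,0]],[[0,0,0],[0,0,0]]])

```text
time_s: 31.7
position: [0.5455, 0.3621, 0.0003]
tool_rot: [[-0.955, -0.296, -0.0], [-0.296, 0.955, -0.0], [0.0, -0.0, -1.0]]
ft_force: [-0.3, -2.6, 1.9]
grip_width: 0.0118
gripper_force: 59.3
```

Contact comes at the same seated height. Release, rise and check.

move_arm(motion=[[[0,0,0],[0,0,0]],[[0,0,0],[0,0,0]],[[0,0,0],[0,0,0]],[[0,0,0],[0,0,0]]], claw=0.7)

```text
time_s: 32.1
position: [0.5452, 0.3624, -0.0003]
tool_rot: [[-0.955, -0.296, -0.001], [-0.296, 0.955, -0.0], [0.001, 0.0, -1.0]]
ft_force: [-0.3, -0.1, 0.2]
grip_width: 0.0256
gripper_force: 0.0
```

move_arm(motion=[[[0,0,-0.2],[0,0,0]],[[0,0,-0.6],[0,0,0]],[[0,0,-0.8],[0,0,0]],[[-0.3,0,-0.7],[0,0,0]],[[-0.5,0,-0.7],[0,0,0]],[[-0.5,0,-0.3],[0,0,0]],[[0,0,0],[0,0,0]],[[0,0,0],[0,0,0]],[[0,0,0],[0,0,0]]])

```text
time_s: 33.0
position: [0.6064, 0.3813, 0.164]
tool_rot: [[-0.955, -0.296, -0.003], [-0.296, 0.955, -0.001], [0.003, -0.0, -1.0]]
ft_force: [-0.2, 0.2, 0.4]
grip_width: 0.0261
gripper_force: 0.0
```

Run:
```python
from h import *
snap('wrist','w12'); pinsintray('w12'); s=env.observe(); print(s['time_s'],s['position'],s['grip_width'],s['ft_force'])
```

```text
-45 1935 X [-55.5  57.4] (Y,Ztop) along x: [(-43.7, 32.3), (-43.2, 32.5), (-43.8, 32.5), (-43.4, 32.5), (-44.0, 31.6)] width at ends [np.float64(12.2), np.float64(11.9), np.float64(12.1), np.float64(9.5), np.float64(16.8), np.float64(17.0)]
0 1990 X [-55.7  57. ] (Y,Ztop) along x: [(0.3, 32.5), (0.2, 32.4), (0.2, 32.3), (0.2, 32.3), (0.1, 31.4)] width at ends [np.float64(11.9), np.float64(12.4), np.float64(12.4), np.float64(9.4), np.float64(16.1), np.float64(16.1)]
45 1890 X [-55.4  56.5] (Y,Ztop) along x: [(44.5, 32.3), (44.4, 32.2), (44.6, 32.2), (44.5, 32.2), (44.5, 31.7)] width at ends [np.float64(12.2), np.float64(12.5), np.float64(12.0), np.float64(10.2), np.float64(16.1), np.float64(11.5)]
33.05 [0.60640342 0.38138621 0.16405176] 0.02563310944366137 [ 0.24426764 -0.27397774  0.26191181]
```

All three pins lie level at the same height, each narrowing toward the slotted stop. The gripper is open and clear, so I'm handing in.

```bash
python3 -c "
from rig import env
print(env.close_job())"
```

```text
the job is handed in; nothing more can be done
None
```

Both pins were felt in the bush (pin B's square end stopped at the step, pin A's chamfered end reached the floor) and now lie fully down, chamfer in the slotted stop, B in nest 1 and A in nest 2; the job was handed in at about 33 s with the gripper clear, though the fingertips proved about 37 mm shorter than stated, so the first grasp shut above pin B, and re-gripping pressed the mat with about 35 N.

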